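# Double up the dosing cup and open the cleaner jug

## Robot

A 7-joint arm with a two-finger parallel gripper is mounted at the origin on the work surface. World frame = base frame: x ahead of the robot, y to its left, z up, the work surface at z = 0. Lengths are in mm, angles in degrees, forces in N, time in s.
With the tool pointing down it reaches from about 400 to 850 mm from the base axis. Payload 4.5 kg.
Tool frame: the origin (TCP) lies at the very end of the fingers, on their centre line; the grasp point (between the pads) lies manip.grip_depth behind it (manip.grip_depth is the distance from the TCP to the grasp point, in mm); x points along the fingers, y is the direction in which the jaws open and shut, and the axes are right-handed (so a half turn about x gives the same grasp; the last joint's range is limited). The gripper opens to 85 mm and grips with 20 to 120 N. Pads are 22 mm wide; open, the fingers measure 114 mm over their backs; the gripper's body (76 mm by 85 mm) begins 54 mm behind the grasp point. The pads swing forward as they close: fully open they stand 13 mm farther back than shut.
Start: joints at [78.484, 39.483, -11.15, 89.685, 9.013, 51.709, -12.324], TCP at [145.434, -607.87, 197.217] pointing down, gripper open.
Joint ranges: [-172.22, 172.22], [-26.19, 119.32], [-84.43, 86.54], [7.71, 146.69], [-57.33, 237.33], [2.42, 119.75], [-152.13, 152.13]. Speed limits (degrees/s): [147.25, 147.25, 180, 180, 180, 180, 180].

## Interface

Orientations are given as a 3x3 rotation matrix whose columns are the frame's x, y, z axes.
In Python, from rig import manip gives the robot as it stands. The module is installed in compiled form; this text tells all that it offers.
- The arm moves only by the tool step_arm, never from a script. Its argument "deltas" is a list that holds one entry, the list of rows, each a list of 5 numbers: the finger opening in cm, from 0 to 8.54, then the shift along the tool's x, y, z in cm, then the turn about the tool's x in degrees. In form: [[[grip, tx, ty, tz, twist], ...]]. A call has 1 to 5 rows; each row shifts and turns the pose as measured when the row begins, along the tool's axes as they then stand; what a row does not reach is not made up. A row lasts 1/12 s, in which the tool goes at most 41.7 mm and 7.16 degrees, less where a joint would pass 70% of its speed; a pose out of reach is approached as far as the arm can. A call with a gripper value outside its range is refused whole. The fingers move at their own pace and stop on an object; the grip force is fixed at half the most. Time passes only in rows, so rows that do not move let the fingers close. It gives the time, the measured TCP pose, the force and the opening at its end, in the units of the state.
- manip.state(): the state, without advancing time (a new reading comes with each control period).
- manip.camera(name): name is "scene" or "top"; returns the picture (384x512x3 uint8, blue, green, red); there is no depth.
- manip.camera_info(name): a dict with "K" (3x3 intrinsics, pixels), "R" (3x3) and "t" (3): a world point X has camera coordinates R X + t. Camera axes: x right, y down, z forward; pixel columns grow to the right and rows downward; lengths in mm; the calibration is good to about 2 mm. A picture is of the moment at which its call begins. camera_info takes no time and is no camera call.
- manip.job_done(): hands the job in, once; it reports no verdict.
Trained networks look in the newest picture that a camera, given by its name, has taken for a name from the list of things; names that differ only in an ending like _2 or _b are one class to them, and where a whole thing is asked for, a point or a joint stands for the part that bears it (a point fixed in the world has none). Each returns a list of dicts, best first, with "score" (0 to 1); they miss things now and then, are a little off and sometimes report something else, mostly with a low value. They report only what shows in the picture. A call takes as long as a camera call. They do not tell look-alikes from the thing itself.
- manip.boxes_of(label, camera): "xyz" ([x, y, z] in mm, in world coordinates, good to about 4 mm: the middle of the surface that is visible of it).
- manip.masks_of(label, camera): "region" (384x512 bool, what is visible of it).
The state is a dict: "clock": time; "q": joint angles; "qd": joint speeds; "joint_torque": joint torques, N m; "position": TCP position; "tcp_rot": TCP orientation; "ft_force": force on the tool from outside, world axes, zero at the start; "ft_torque": the same for the moment, N m; "finger_gap": finger opening in mm.
Only numpy, scipy, OpenCV 4.12 (cv2) and the standard library are available. Lean on these libraries where they do the work, as an engineer would, in place of code of your own. Each camera call takes 0.05 s, during which the arm holds its last target.

## Task

Get the floor cleaner ready for dosing: lower the loose orange cup into the blue cup on the black drip tray until it is fully nested, without dropping it, and let go so that both stand upright on the tray. Then press the jug's red safety cap down, keep it pressed while you twist it counter-clockwise past its catches until it is free, and lift it straight off. Finish while still holding the cap upright and still, about 8 cm above its seat on the jug, and leave the jar, the tin and the soap where they are.

Things in the scene. Friction and masses are not known exactly. Their poses are not given: they have to be found in the camera images.
- inner_cup: Loose orange plastic dosing cup, standing upright and open at the top, 75 mm high, about 60 g. The upper 25 mm is an upright collar of 60 mm outside diameter (54 mm inside); below it the body tapers from 49 mm down to 34 mm diameter at the foot. Walls 2 to 3 mm. Origin: centre of the underside, z up.
- outer_cup: Blue dosing cup of exactly the same shape as the orange one, standing loose on the floor of the drip tray. Origin: centre of the underside, z up. When the orange cup is fully nested its collar rests on this cup's rim and its origin lies 25 mm above this origin.
- tray: Black square drip tray fixed to the bench, 140 x 140 mm, 12 mm high, floor 4 mm thick. Origin: centre of the underside.
- jug: White square cleaner jug (100 x 100 mm, shoulder reaching 150 mm up) with yellow labels, strapped in a 135 mm square steel cradle fixed to the bench; it cannot move. Origin: centre of the cradle's underside; z up along the neck axis. A 34.5 mm high neck of 28 mm diameter with two bayonet lugs rises from the shoulder, inside the cap.
- cap: Loose red ribbed push-and-turn cap on the jug's neck, 54 mm diameter, 39 mm high, about 45 g. Origin: centre of its underside, z up. Locked, it sits 158 mm above the jug's origin (top at 197 mm), its x along the jug's x. Two catches stop it turning unless pressed at least 6 mm down; it bottoms out at 8 mm. Pressed, it turns counter-clockwise (from above) and is free at 55 to 120 degrees.
- cap_top (a point): Centre of the cap's top face, 39 mm above its origin. A white pointer line on top runs along the cap's +x: at the black mark on the jug's shoulder the cap is locked, at the green mark (75 degrees on) it is free. Keep it pressed over the first 50 degrees; once free it lifts straight off.
- jug_mouth (a point): Centre of the top of the jug's neck, 184.5 mm above the jug's origin, hidden inside the cap at first.
- spring (a joint): Travel in m of the spring pad in the neck under the cap: about 0 when the cap sits locked, growing as the cap is pressed (0.008 fully down), slightly negative (to -0.003) when the cap is off. The spring pushes up with about 4 N at 0 and about 9 N fully down.
- jar: Bystander: amber jar with a blue lid, 68 mm diameter, 95 mm high. Origin: centre of the underside.
- tin: Bystander: food tin with a green wrapper, 66 mm diameter, 80 mm high. Origin: centre of the underside.
- soap: Bystander: green block of soap, 85 x 55 x 30 mm, long side along its x. Origin: centre of the underside.
There are look-alikes about, which are no part of the job. Leave any pink look-alike of the outer_cup alone.

How it is judged:
By the outcome, as a careful person would: the job done as asked, in the order asked, and still so for the second after the job is handed in, while the arm keeps its last pose, push and grip.
It also fails if it takes over 51 s, if anything falls off the work surface, if the arm or the gripper's body presses on something with over 40 N, if the wrist force passes 120 N, or if a joint passes its speed limit or range.

## Working session

There is one attempt and no reset: what is moved stays moved. The work goes in short steps, Python scripts to look and compute and a tool call to move; the robot and the scene stay as the last step left them, time stands still between calls to the robot, and variables do not carry over. Pictures are saved under pics/ and viewed, and the job is handed in when it is done.

Besides the shell and the picture viewer there is one more tool, called after ">>>" as name([rows], argument=value, ...), one row to a line, values as JSON. step_arm: Moves the arm, as the interface text tells. Its arguments: {"type":"object","properties":{"deltas":{"type":"array"}},"required":["deltas"]}

```bash
mkdir -p pics
python3 - <<'E'
from rig import manip
import cv2, numpy as np
s=manip.state(); print(s['clock'],s['position'],np.round(s['tcp_rot'],3).tolist(),s['finger_gap'],manip.grip_depth)
for n in ("scene","top"):
    im=manip.camera(n); cv2.imwrite(f"pics/{n}0.png",im)
    i=manip.camera_info(n); print(n,np.round(i['K'],1).tolist(),np.round(i['R'],4).tolist(),np.round(i['t'],1).tolist())
print(manip.state()['clock'])
E
```

```text
0.0 [ 145.18469378 -607.16250077  196.38044275] [[-0.001, 0.233, -0.973], [0.002, -0.973, -0.233], [-1.0, -0.002, 0.0]] 85.26848238265565 18.700000000000003
scene [[475.5, 0.0, 264.4], [0.0, 475.5, 193.6], [0.0, 0.0, 1.0]] [[0.8363, 0.5482, 0.0091], [0.3438, -0.5114, -0.7876], [-0.4271, 0.6618, -0.6161]] [-525.8, -63.1, 1652.5]
top [[413.5, 0.0, 255.4], [0.0, 413.5, 200.8], [0.0, 0.0, 1.0]] [[-0.014, -0.9998, 0.0151], [-0.9928, 0.0122, -0.1188], [0.1186, -0.0167, -0.9928]] [59.6, 635.3, 1203.6]
0.1
```

View pics/scene0.png

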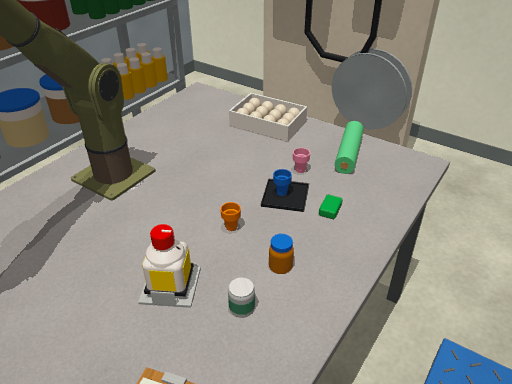

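View pics/top0.png

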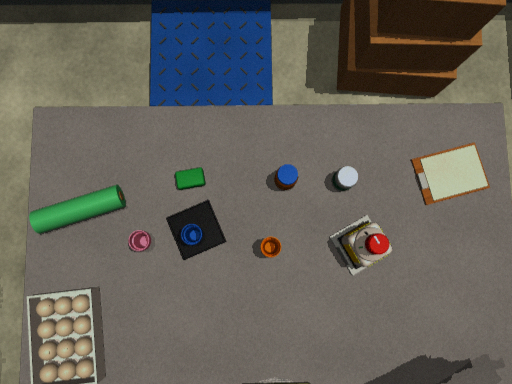

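The orange cup is at scene (231,216) / top (270,247). The blue cup on the black tray is at scene (282,182) / top (191,234). The pink cup at scene (301,160) / top (140,241) is the look-alike, so I'll leave it alone. The cap is at scene (162,238) / top (377,244).

```bash
cat > h.py <<'E'
from rig import manip
import cv2, numpy as np
def proj(n,X):
    i=manip.camera_info(n); X=np.atleast_2d(X); c=X@np.array(i['R']).T+np.array(i['t']); p=c@np.array(i['K']).T
    return p[:,:2]/p[:,2:]
def ray(n,uv):
    i=manip.camera_info(n);R=np.array(i['R']);o=-R.T@np.array(i['t'])
    d=R.T@np.linalg.inv(i['K'])@np.array([uv[0],uv[1],1.]); return o,d/np.linalg.norm(d)
def atz(n,uv,z):
    o,d=ray(n,uv); return o+d*(z-o[2])/d[2]
E
python3 - <<'E'
from h import *
ims={n:manip.camera(n) for n in("scene","top")}
out={}
for l in("inner_cup","outer_cup","cap","tray","jug","jar","tin","soap"):
  for n in("scene","top"):
    for b in manip.masks_of(l,n)[:3]:
        m=b['region']; ys,xs=np.nonzero(m)
        if len(xs)==0: continue
        print(l,n,round(b['score'],2),'mean',xs.mean().round(1),ys.mean().round(1),'box',xs.min(),ys.min(),xs.max(),ys.max(),len(xs))
        out[f"{l}_{n}_{int(xs.mean())}"]=m
    if l in("inner_cup","outer_cup","cap"):
      for b in manip.boxes_of(l,n)[:3]: print('   box',l,n,round(b['score'],2),np.round(b['xyz'],1))
np.savez("masks0.npz",**out)
crop=lambda im,u,v,r=30:cv2.resize(im[v-r:v+r,u-r:u+r],(380,280),interpolation=cv2.INTER_CUBIC)
s,t=ims['scene'],ims['top']
cv2.imwrite("pics/crop0.png",np.vstack([np.hstack([crop(s,231,216),crop(s,282,185)]),np.hstack([crop(t,270,247),crop(t,191,234)])]))
cv2.imwrite("pics/crop1.png",np.hstack([cv2.resize(s[215:315,120:220],(390,390),interpolation=cv2.INTER_CUBIC),cv2.resize(t[200:290,320:410],(390,390),interpolation=cv2.INTER_CUBIC)]))
print(manip.state()['clock'])
E
```

```text
inner_cup scene 0.86 mean 230.6 214.3 box 221 201 240 230 459
   box inner_cup scene 0.73 [500.8   8.5  52.8]
   box inner_cup scene 0.61 [717.7 235.7  32. ]
inner_cup top 0.61 mean 270.7 246.4 box 260 236 281 256 360
   box inner_cup top 0.91 [502.9   6.1  46.8]
outer_cup scene 0.7 mean 281.8 180.8 box 273 169 291 195 382
   box outer_cup scene 0.63 [528.  375.   58.1]
   box outer_cup scene 0.6 [539.8 224.7  60.2]
outer_cup top 0.94 mean 191.4 233.3 box 181 223 202 244 376
outer_cup top 0.81 mean 139.1 240.1 box 128 230 150 250 394
outer_cup top 0.46 mean 357.4 244.3 box 330 215 391 274 1773
   box outer_cup top 0.7 [524.1 400.4  49.7]
   box outer_cup top 0.57 [541.9 241.7  53. ]
cap scene 0.7 mean 162.1 236.8 box 150 224 174 249 519
   box cap scene 0.6 [ 518.6 -271.5  194.4]
cap top 0.69 mean 376.7 243.4 box 365 234 388 253 384
   box cap top 0.72 [ 498.  -257.6  198.6]
tray scene 0.81 mean 285.6 196.3 box 261 179 308 211 1045
tray top 0.77 mean 196.3 227.8 box 167 200 224 258 1744
jug scene 0.93 mean 169.0 276.4 box 138 239 200 307 3123
jug top 0.85 mean 357.5 244.3 box 330 215 391 274 1718
jug top 0.58 mean 286.1 176.3 box 275 163 298 189 499
jug top 0.33 mean 270.4 246.2 box 261 237 280 255 319
jar scene 0.63 mean 281.2 253.4 box 269 234 293 272 836
jar top 0.74 mean 285.9 176.6 box 274 164 297 189 495
tin scene 0.72 mean 241.1 296.7 box 227 277 254 317 964
tin scene 0.54 mean 162.1 236.8 box 150 225 174 249 514
tin top 0.8 mean 344.7 177.7 box 332 166 357 190 503
soap scene 0.91 mean 330.8 206.1 box 319 195 343 218 425
soap scene 0.33 mean 162.0 236.7 box 150 224 174 249 517
soap top 0.69 mean 189.7 177.8 box 174 167 205 189 543
1.3
```

View pics/crop0.png

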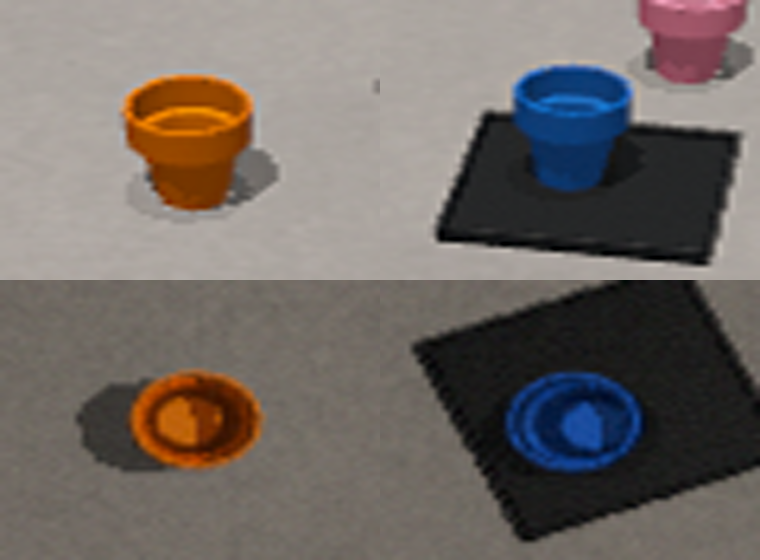

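View pics/crop1.png

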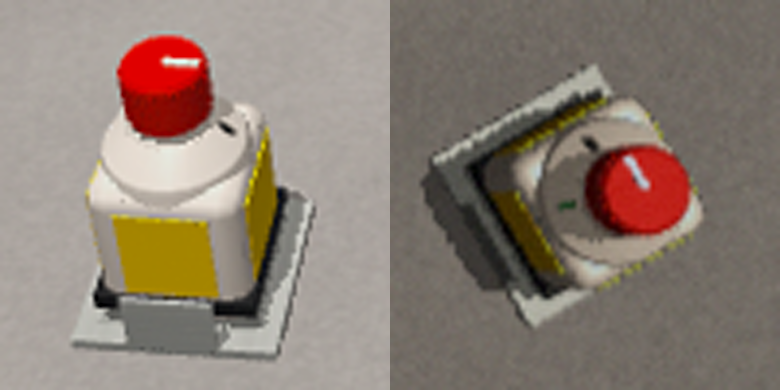

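```bash
cat >> h.py <<'E'
from scipy.optimize import minimize, least_squares
def hsvmask(im,kind):
    S=8; r=cv2.resize(im,None,fx=S,fy=S,interpolation=cv2.INTER_LINEAR); h=cv2.cvtColor(r,cv2.COLOR_BGR2HSV)
    H,Sa,V=[h[...,k].astype(int) for k in range(3)]
    if kind=='orange': return (H>4)&(H<20)&(Sa>150)&(V>40)
    if kind=='blue': return (H>100)&(H<125)&(Sa>130)&(V>40)
    if kind=='red': return ((H<5)|(H>174))&(Sa>130)&(V>60)
CUP=[(17,0,24.5,49.9),(30,50,30,75)]
CAP=[(27,0,27,39)]
def render(n,pos,parts,win):
    S=8;x0,y0,x1,y1=win; m=np.zeros(((y1-y0)*S,(x1-x0)*S),np.uint8); a=np.linspace(0,2*np.pi,48,endpoint=False)
    for r0,z0,r1,z1 in parts:
        P=np.vstack([np.c_[r*np.cos(a),r*np.sin(a),0*a+z] for r,z in((r0,z0),(r1,z1))])+pos
        p=((proj(n,P)+.5-[x0,y0])*S)
        hull=cv2.convexHull(p.astype(np.float32))[:,0]
        cv2.fillConvexPoly(m,np.round((hull-.5)*16).astype(np.int32),1,shift=4)
    return m>0
def fit(kind,obs,parts,p0,zfix=None):
    # obs: dict cam->(img,win)
    tg={n:hsvmask(im,kind)[w[1]*8:w[3]*8,w[0]*8:w[2]*8] for n,(im,w) in obs.items()}
    def cost(p):
        q=np.array([p[0],p[1],p[2] if zfix is None else zfix])
        return sum(np.sum(render(n,q,parts,obs[n][1])^tg[n])/64 for n in obs)
    s=np.array([[0,0,0],[12,0,0],[0,12,0],[0,0,12.]])[:4 if zfix is None else 3]
    p=np.array(p0,float)
    if zfix is not None:p=p[:2];s=s[:,:2]
    for k in (1,.3):
        r=minimize(cost,p,method='Nelder-Mead',options=dict(initial_simplex=p+s*k,xatol=.05,fatol=.05,maxiter=150)); p=r.x
    return np.round(p,1),round(r.fun,1),{n:int(t.sum()/64) for n,t in tg.items()}
E
python3 - <<'E'
from h import *
s,t=cv2.imread("pics/scene0.png"),cv2.imread("pics/top0.png")
for kind,parts,ws,wt,p0,z in(("orange",CUP,(215,195,247,237),(253,230,288,263),(502,7,0),0),("blue",CUP,(266,163,298,200),(174,217,209,250),(540,235,4),4),("red",CAP,(143,217,181,256),(358,226,395,261),(508,-265,158),158)):
    o={'scene':(s,ws),'top':(t,wt)}
    print(kind,'joint',fit(kind,o,parts,p0))
    print(' joint z',z,fit(kind,o,parts,p0,z))
    for n in o: print('  ',n,fit(kind,{n:o[n]},parts,p0,z))
# pointer / marks
for n,im,w in(("scene",s,(143,217,215,300)),("top",t,(340,215,395,265))):
    pass
for k in ((590,143),(568,205)):
    u,v=320+(k[0]-390)*90/390,200+k[1]*90/390; print('mark',u,v,atz('top',(u,v),150))
for k in ((628,157),(645,188)):
    u,v=320+(k[0]-390)*90/390,200+k[1]*90/390; print('ptr',atz('top',(u,v),197))
E
```

```text
orange joint (array([499. ,  11.1,   1.8]), np.float64(35.1), {'scene': 434, 'top': 348})
 joint z 0 (array([498.8,  11. ]), np.float64(44.7), {'scene': 434, 'top': 348})
   scene (array([498.1,  13.8]), np.float64(23.9), {'scene': 434})
   top (array([498.8,  10.8]), np.float64(6.5), {'top': 348})
blue joint (array([538.9, 238.8,   4.5]), np.float64(35.2), {'scene': 381, 'top': 388})
 joint z 4 (array([538.6, 239.1]), np.float64(36.3), {'scene': 381, 'top': 388})
   scene (array([538.8, 239.6]), np.float64(14.1), {'scene': 381})
   top (array([537.9, 238.8]), np.float64(20.0), {'top': 388})Traceback (most recent call last):
  File "<stdin>", line 5, in <module>
  File "h.py", line 38, in fit
    r=minimize(cost,p,method='Nelder-Mead',options=dict(initial_simplex=p+s*k,xatol=.05,fatol=.05,maxiter=150)); p=r.x
    res = _minimize_neldermead(fun, x0, args, callback, bounds=bounds,
                               **options)
    fxcc = func(xcc)
    fx = function(np.copy(x), *(wrapper_args + args))
  File "h.py", line 33, in cost
    return sum(np.sum(render(n,q,parts,obs[n][1])^tg[n])/64 for n in obs)
  File "h.py", line 33, in <genexpr>
    return sum(np.sum(render(n,q,parts,obs[n][1])^tg[n])/64 for n in obs)
                      ~~~~~~^^^^^^^^^^^^^^^^^^^^^
  File "h.py", line 24, in render
    p=((proj(n,P)+.5-[x0,y0])*S)
        ~~~~^^^^^
  File "h.py", line 4, in proj
    i=manip.camera_info(n); X=np.atleast_2d(X); c=X@np.array(i['R']).T+np.array(i['t']); p=c@np.array(i['K']).T
ValueError: time passes only in moves, steps and waits
```

```bash
sed -i 's/manip.camera_info(n)/CI(n)/g' h.py; sed -i '2a import functools\nCI=functools.lru_cache(None)(lambda n:manip.camera_info(n))' h.py
python3 - <<'E'
from h import *
s,t=cv2.imread("pics/scene0.png"),cv2.imread("pics/top0.png")
for kind,parts,ws,wt,p0,z in(("red",CAP,(143,217,181,256),(358,226,395,261),(508,-265,158),158),):
    o={'scene':(s,ws),'top':(t,wt)}
    print(kind,'joint',fit(kind,o,parts,p0))
    print(' joint z',z,fit(kind,o,parts,p0,z))
    for n in o: print('  ',n,fit(kind,{n:o[n]},parts,p0,z))
for k in ((590,143),(568,205)):
    u,v=320+(k[0]-390)*90/390-.5,200+k[1]*90/390-.5; print('mark',u,v,atz('top',(u,v),150))
for k in ((628,157),(645,188)):
    u,v=320+(k[0]-390)*90/390-.5,200+k[1]*90/390-.5; print('ptr',atz('top',(u,v),197))
print(manip.state()['clock'],manip.state()['finger_gap'])
E
```

```text
red joint (array([ 502.1, -263.7,  157.9]), np.float64(139.8), {'scene': 491, 'top': 339})
 joint z 158 (array([ 502.1, -263.6]), np.float64(140.0), {'scene': 491, 'top': 339})
   scene (array([ 501. , -262.4]), np.float64(52.3), {'scene': 491})
   top (array([ 502.1, -264.2]), np.float64(86.2), {'top': 339})
mark 365.65384615384613 232.5 [ 532.28408341 -244.75468754  150.        ]
mark 360.5769230769231 246.80769230769232 [ 493.915123   -229.21472251  150.        ]
ptr [ 521.7810182  -253.94704013  197.        ]
ptr [ 503.16034868 -263.26771296  197.        ]
1.3 85.51862926942385
```

>>> step_arm([
  [[8.5,-1.2,-2.9,-2.7,0],[8.5,-1.2,-2.9,-2.7,0],[8.5,-1.2,-2.9,-2.7,0],[8.5,-1.2,-2.9,-2.7,0],[8.5,-1.2,-2.9,-2.7,0]],
])

```text
clock: 1.72
position: [237.9, -438.3, 253.9]
tcp_rot: [[-0.006, 0.214, -0.977], [-0.002, -0.977, -0.214], [-1.0, 0.0, 0.006]]
ft_force: [0.9, 0.1, 0.9]
finger_gap: 85.2
```

```bash
cat >> h.py <<'E'
def rep(target=None):
    s=manip.state(); R=np.array(s['tcp_rot']); p=np.array(s['position'])
    print('t',round(s['clock'],2),'pos',np.round(p,1),'jawyaw',round(np.degrees(np.arctan2(R[1,1],R[0,1])),1),'down',np.round(R[:,0],3),'F',np.round(s['ft_force'],1),'T',np.round(s['ft_torque'],2),'gap',round(s['finger_gap'],1))
    print(' q',np.round(s['q'],0))
    if target is not None: print(' need tool cm',np.round(R.T@(np.array(target)-p)/10,2))
E
python3 -c "
from h import *
rep((499,11,260))"
```

```text
t 1.72 pos [ 237.9 -438.3  253.9] jawyaw -77.6 down [-0.006 -0.002 -1.   ] F [0.9 0.1 0.9] T [ 0.02 -0.04  0.02] gap 85.2
 q [ 64.  26. -12. 107.   7.  48. -29.]
 need tool cm [ -0.83 -38.29 -35.13]
```

>>> step_arm([
  [[8.5,-0.2,-3.4,-3.1,0],[8.5,-0.2,-3.4,-3.1,0],[8.5,-0.2,-3.4,-3.1,0],[8.5,0,-3.4,-3.1,0],[8.5,0,-3.4,-3.1,0]],
])

```text
clock: 2.13
position: [343.0, -258.5, 261.9]
tcp_rot: [[0.002, 0.211, -0.977], [-0.01, -0.977, -0.211], [-1.0, 0.01, 0.0]]
ft_force: [1.6, -0.4, -1.5]
finger_gap: 84.8
```

>>> step_arm([
  [[8.5,0,-3.4,-3.1,0],[8.5,0,-3.4,-3.1,0],[8.5,0,-3.4,-3.1,0],[8.5,0,-3.0,-2.8,0],[8.5,0,-3.0,-2.8,0]],
])

```text
clock: 2.55
position: [447.6, -78.1, 262.1]
tcp_rot: [[0.006, 0.21, -0.978], [-0.012, -0.978, -0.21], [-1.0, 0.013, -0.003]]
ft_force: [1.0, -0.1, -0.1]
finger_gap: 85.1
```

```bash
python3 -c "
from h import *
rep((499,11,200))"
```

```text
t 2.55 pos [447.6 -78.1 262.1] jawyaw -77.9 down [ 0.006 -0.012 -1.   ] F [ 1.  -0.1 -0.1] T [ 0.01 -0.04  0.01] gap 85.1
 q [ 14.  22. -15. 113.   9.  46. -84.]
 need tool cm [ 6.13 -7.71 -6.88]
```

>>> step_arm([
  [[8.5,1.5,-2.4,-2.2,0],[8.5,1.6,-2.4,-2.2,0],[8.5,1.6,-1.8,-1.6,0],[8.5,1.4,-1.0,-0.8,0],[8.5,0,0,0,0]],
])

```text
clock: 2.97
position: [507.9, 27.2, 200.8]
tcp_rot: [[0.019, 0.226, -0.974], [-0.005, -0.974, -0.226], [-1.0, 0.009, -0.018]]
ft_force: [-0.2, 0.6, -0.3]
finger_gap: 84.9
```

Run:
```python
from h import *
rep((499,11,120))
for n in("scene","top"): cv2.imwrite(f"pics/{n}1.png",manip.camera(n))
s=cv2.imread("pics/scene1.png");t=cv2.imread("pics/top1.png")
cv2.imwrite("pics/c2.png",np.hstack([cv2.resize(x,(390,390),interpolation=cv2.INTER_CUBIC) for x in(s[130:250,170:290],t[180:300,210:330])]))
```

```text
t 2.97 pos [507.9  27.2 200.8] jawyaw -77.0 down [ 0.019 -0.005 -1.   ] F [-0.2  0.6 -0.3] T [0.05 0.03 0.04] gap 84.9
 q [  0.  30. -14. 110.  12.  40. -98.]
 need tool cm [8.07 1.31 1.38]
```

View pics/c2.png

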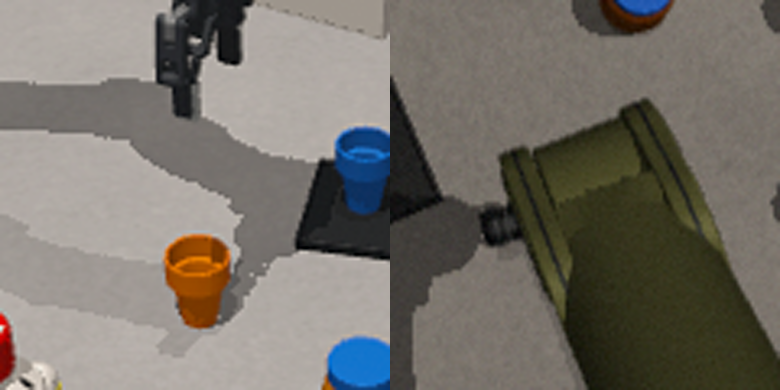

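>>> step_arm([
  [[8.5,2,0.6,0.6,0],[8.5,2,0.5,0.5,0],[8.5,2,0,0,0],[8.5,0.8,0,0,0],[8.5,0,0,0,0]],
])

```text
clock: 3.48
position: [502.6, 0.4, 138.5]
tcp_rot: [[0.03, 0.21, -0.977], [-0.012, -0.978, -0.21], [-0.999, 0.018, -0.027]]
ft_force: [-0.5, 1.2, 0.3]
finger_gap: 85.1
```

Run:
```python
from h import *
rep((499,11,49))
```

```text
t 3.48 pos [5.026e+02 4.000e-01 1.385e+02] jawyaw -77.9 down [ 0.03  -0.012 -0.999] F [-0.5  1.2  0.3] T [ 0.01  0.01 -0.03] gap 85.1
 q [  1.  35. -11. 116.  15.  29. -99.]
 need tool cm [ 8.92 -1.28  0.36]
```

>>> step_arm([
  [[8.5,0.6,-0.6,0.2,0],[8.5,0.6,-0.4,0.1,0],[8.5,0,0,0,0],[8.5,0,0,0,0]],
])

```text
clock: 3.82
position: [499.1, 8.0, 128.6]
tcp_rot: [[0.035, 0.206, -0.978], [-0.013, -0.978, -0.206], [-0.999, 0.02, -0.032]]
ft_force: [-0.6, 0.0, 0.5]
finger_gap: 85.0
```

Run:
```python
from h import *
rep((499,11,49))
```

```text
t 3.82 pos [499.1   8.  128.6] jawyaw -78.1 down [ 0.035 -0.013 -0.999] F [-0.6  0.   0.5] T [ 0.    0.03 -0.01] gap 85.0
 q [  -1.   36.  -10.  117.   15.   26. -101.]
 need tool cm [ 7.95 -0.45  0.2 ]
```

>>> step_arm([
  [[8.5,0,0,0,0],[8.5,0,0,0,0],[8.5,0,0,0,0]],
])

```text
clock: 4.07
position: [500.1, 8.8, 129.9]
tcp_rot: [[0.038, 0.207, -0.978], [-0.013, -0.978, -0.208], [-0.999, 0.02, -0.034]]
ft_force: [-0.3, 0.0, -0.6]
finger_gap: 84.6
```

Run:
```python
from h import *
rep((499,11,49))
```

```text
t 4.07 pos [500.1   8.8 129.9] jawyaw -78.0 down [ 0.038 -0.013 -0.999] F [-0.3  0.  -0.6] T [-0.01  0.09 -0.05] gap 84.6
 q [  -1.   36.  -10.  117.   15.   26. -101.]
 need tool cm [ 8.08 -0.4   0.34]
```

Run:
```python
from h import *
for k in range(5):
    manip.camera("top"); s=manip.state(); print(np.round(s['position'],2),np.round(np.array(s['tcp_rot'])[:,0],4),np.round(s['q'],2))
```

```text
[500.23   8.82 129.94] [ 0.0379 -0.0127 -0.9992] [  -0.77   35.74   -9.86  117.15   15.49   26.29 -100.56]
[500.11   8.73 129.83] [ 0.0377 -0.0128 -0.9992] [  -0.77   35.75   -9.86  117.16   15.49   26.29 -100.56]
[500.     8.69 129.73] [ 0.0374 -0.0128 -0.9992] [  -0.77   35.76   -9.86  117.16   15.49   26.29 -100.56]
[499.91   8.63 129.66] [ 0.0372 -0.0129 -0.9992] [  -0.77   35.77   -9.85  117.17   15.49   26.29 -100.56]
[499.83   8.61 129.6 ] [ 0.037  -0.0129 -0.9992] [  -0.76   35.77   -9.85  117.18   15.49   26.29 -100.56]
```

>>> step_arm([
  [[8.5,1.3,-0.2,0.1,0],[8.5,1.3,-0.1,0.1,0],[8.5,1.3,-0.1,0.1,0],[8.5,1.2,0,0,0],[8.5,0.6,0,0,0]],
])

```text
clock: 4.73
position: [500.8, 11.2, 72.3]
tcp_rot: [[0.043, 0.206, -0.978], [-0.012, -0.978, -0.206], [-0.999, 0.021, -0.04]]
ft_force: [0.1, -0.4, -0.5]
finger_gap: 84.7
```

Run:
```python
from h import *
rep((499,11,49))
```

```text
t 4.73 pos [500.8  11.2  72.3] jawyaw -78.1 down [ 0.043 -0.012 -0.999] F [ 0.1 -0.4 -0.5] T [ 0.02  0.07 -0.01] gap 84.7
 q [  -3.   42.   -6.  120.   18.   17. -103.]
 need tool cm [ 2.32 -0.06  0.27]
```

>>> step_arm([
  [[8.5,0.9,0,0.1,0],[8.5,0.8,0,0.1,0],[8.5,0.5,0,0,0],[8.5,0.1,0,0,0]],
])

```text
clock: 5.07
position: [499.8, 10.4, 47.1]
tcp_rot: [[0.042, 0.206, -0.978], [-0.012, -0.978, -0.206], [-0.999, 0.021, -0.039]]
ft_force: [-0.7, -0.0, 0.2]
finger_gap: 85.1
```

Run:
```python
from h import *
rep((499,11,49))
s=manip.camera("scene"); cv2.imwrite("pics/c3.png",cv2.resize(s[150:250,180:280],(600,600),interpolation=cv2.INTER_CUBIC))
```

```text
t 5.07 pos [499.8  10.4  47.1] jawyaw -78.1 down [ 0.042 -0.012 -0.999] F [-0.7 -0.   0.2] T [0.02 0.01 0.04] gap 85.1
 q [  -4.   45.   -5.  121.   19.   13. -104.]
 need tool cm [-0.19 -0.07  0.06]
```

View pics/c3.png

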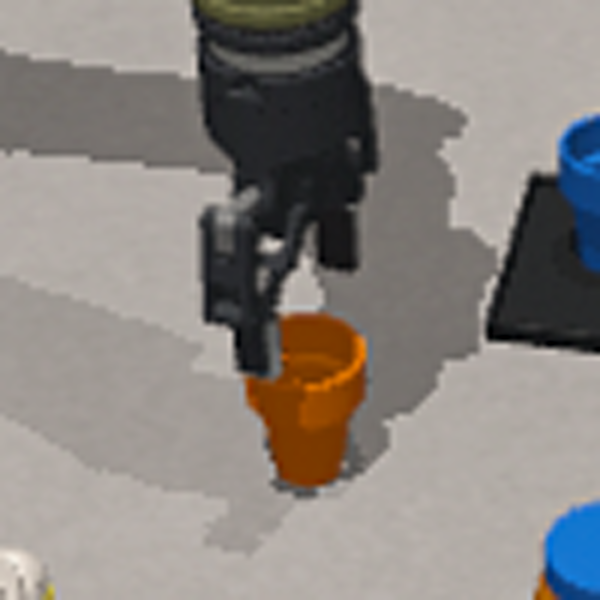

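The fingers straddle the orange collar: the near finger is at crop (258,340) and the far one is behind the rim. Closing now.

>>> step_arm([
  [[5.5,0,0,0,0],[5,0,0,0,0],[5,0,0,0,0],[5,0,0,0,0],[5,0,0,0,0]],
])

```text
clock: 5.53
position: [501.1, 10.5, 48.8]
tcp_rot: [[0.045, 0.205, -0.978], [-0.012, -0.979, -0.206], [-0.999, 0.021, -0.042]]
ft_force: [-0.8, -0.1, 0.7]
finger_gap: 49.9
```

Run:
```python
from h import *
rep((499,11,49))
s=manip.camera("scene"); cv2.imwrite("pics/c4.png",cv2.resize(s[150:250,180:280],(600,600),interpolation=cv2.INTER_CUBIC))
```

```text
t 5.53 pos [501.1  10.5  48.8] jawyaw -78.2 down [ 0.045 -0.012 -0.999] F [-0.8 -0.1  0.7] T [0.03 0.   0.02] gap 49.9
 q [  -4.   44.   -5.  121.   19.   13. -104.]
 need tool cm [-0.03 -0.1   0.2 ]
```

View pics/c4.png

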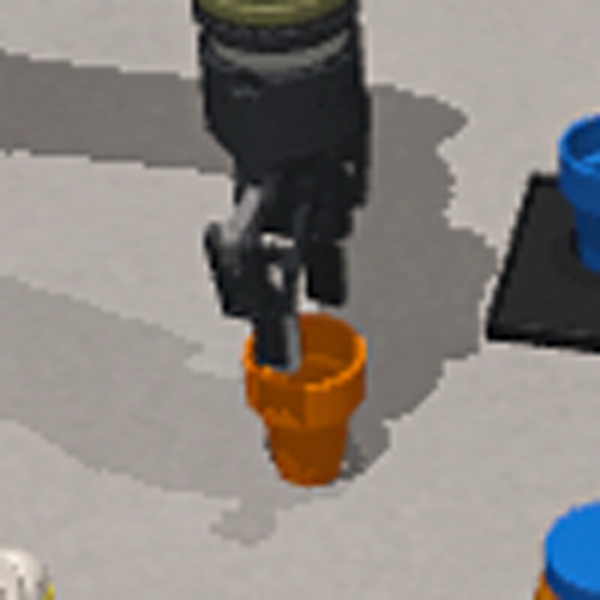

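Run:
```python
from h import *
s=manip.state();p=s['position'];R=np.array(s['tcp_rot']);y=R[:,1]
for z in(45,55,65,75,85):
    q=np.array([p[0],p[1],z]); a=proj('scene',[q+25*y,q-25*y]); print(z,np.round((a-[180,150])*6))
im=cv2.imread("pics/c4.png")
P=proj('scene',[[499,11,0],[499,11,75]]);print(np.round((P-[180,150])*6))
```

```text
45 [[283. 429.]
 [325. 370.]]
55 [[282. 414.]
 [324. 355.]]
65 [[281. 398.]
 [323. 339.]]
75 [[280. 383.]
 [323. 324.]]
85 [[279. 367.]
 [322. 308.]]
[[304. 464.]
 [299. 351.]]
```

Run:
```python
from h import *
s=manip.camera("scene"); t=manip.camera("top"); c=cv2.resize(s[175:235,205:265],(600,600),interpolation=cv2.INTER_LANCZOS4)
c=np.clip(c.astype(float)*1.8,0,255).astype(np.uint8)
cv2.imwrite("pics/c5.png",c); cv2.imwrite("pics/c5t.png",cv2.resize(t[210:290,230:310],(600,600)))
```

```text
(no output)
```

View pics/c5.png

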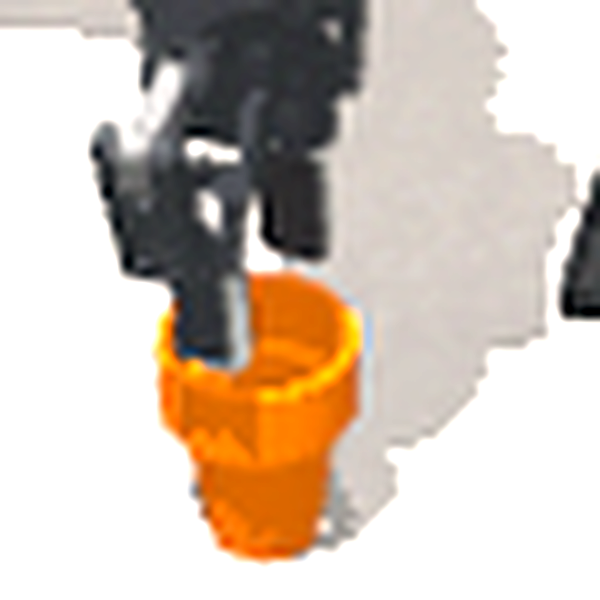

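View pics/c5t.png

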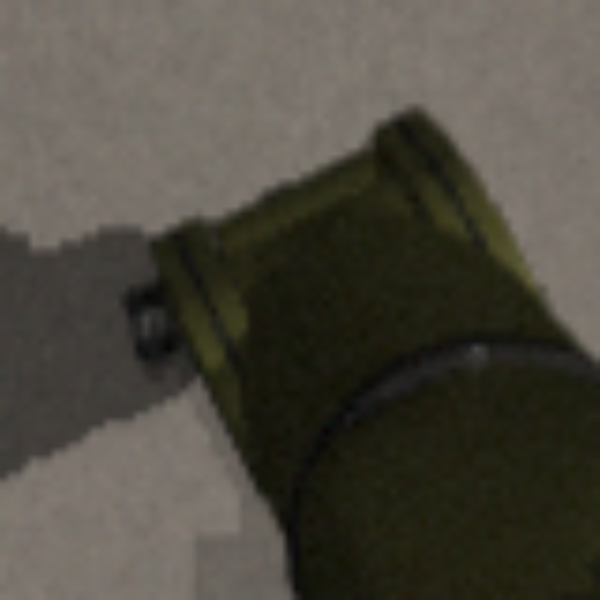

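Run:
```python
from h import *
for uv in ((249.3,253),(247.5,250),(249,257.5)):
  for z in(60,100,140): print(uv,z,np.round(atz('top',uv,z),0))
R=np.array(manip.state()['tcp_rot']);p=np.array(manip.state()['position'])
# outer knuckle seen in scene crop c5 (100,150),(130,275), tip back (180,360), tip front(240,360)
for k in((100,150),(130,275),(180,360),(240,365),(325,260),(270,240)):
  uv=(205+k[0]/10,175+k[1]/10); print(k,[np.round(R.T@(atz('scene',uv,z)-p),0).tolist() for z in(50,65,85,110)])
```

```text
(249.3, 253) 60 [481.  72.  60.]
(249.3, 253) 100 [481.  72. 100.]
(249.3, 253) 140 [482.  72. 140.]
(247.5, 250) 60 [490.  77.  60.]
(247.5, 250) 100 [490.  76. 100.]
(247.5, 250) 140 [490.  76. 140.]
(249, 257.5) 60 [468.  73.  60.]
(249, 257.5) 100 [469.  73. 100.]
(249, 257.5) 140 [469.  72. 140.]
(100, 150) [[-7.0, -93.0, 97.0], [-22.0, -76.0, 87.0], [-41.0, -52.0, 74.0], [-64.0, -23.0, 57.0]]
(130, 275) [[-5.0, -40.0, 61.0], [-19.0, -23.0, 51.0], [-38.0, -1.0, 39.0], [-62.0, 27.0, 23.0]]
(180, 360) [[-3.0, -9.0, 29.0], [-17.0, 7.0, 20.0], [-36.0, 28.0, 8.0], [-60.0, 55.0, -6.0]]
(240, 365) [[-2.0, -14.0, 11.0], [-16.0, 2.0, 3.0], [-36.0, 24.0, -9.0], [-59.0, 51.0, -23.0]]
(325, 260) [[-3.0, -69.0, 8.0], [-17.0, -52.0, -0.0], [-37.0, -29.0, -12.0], [-60.0, -1.0, -26.0]]
(270, 240) [[-4.0, -72.0, 28.0], [-18.0, -55.0, 19.0], [-37.0, -32.0, 7.0], [-61.0, -3.0, -7.0]]
```

Run:
```python
from h import *
p=np.array([507.9,27.2,200.8]);y=np.array([.226,-.974,0])
for z in(190,200,210,220,230,240):
  q=p.copy();q[2]=z; print(z,np.round(proj('scene',[q+42.5*y,q-42.5*y]),1).tolist())
s=cv2.imread("pics/scene1.png"); cv2.imwrite("pics/c6.png",cv2.resize(np.clip(s[110:190,195:275]*1.8,0,255).astype(np.uint8),(640,640),interpolation=cv2.INTER_CUBIC))
```

```text
190 [[228.3, 183.5], [240.1, 167.0]]
200 [[228.1, 180.6], [240.1, 164.1]]
210 [[228.0, 177.7], [240.0, 161.2]]
220 [[227.9, 174.7], [239.9, 158.3]]
230 [[227.7, 171.7], [239.8, 155.4]]
240 [[227.6, 168.6], [239.7, 152.4]]
```

View pics/c6.png

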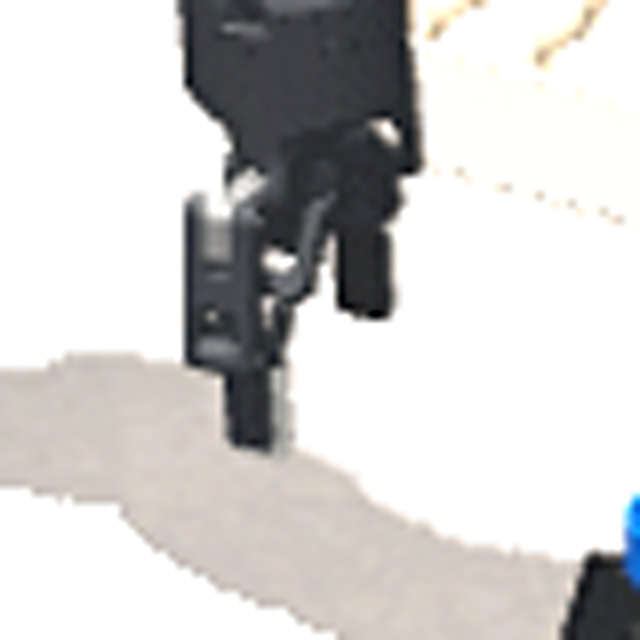

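>>> step_arm([
  [[8.5,0,0,0,0],[8.5,0,0,0,0],[8.5,0,0,0,0],[8.5,0,0,0.1,0]],
])

```text
clock: 6.02
position: [500.2, 10.4, 48.7]
tcp_rot: [[0.045, 0.205, -0.978], [-0.012, -0.978, -0.206], [-0.999, 0.021, -0.042]]
ft_force: [-0.3, 0.3, -0.4]
finger_gap: 85.2
```

>>> step_arm([
  [[8.5,0.9,0,0.1,0],[8.5,0.9,0,0.1,0],[8.5,0.6,0,0,0],[8.5,0,0,0,0]],
])

```text
clock: 6.35
position: [499.3, 9.6, 22.7]
tcp_rot: [[0.046, 0.205, -0.978], [-0.012, -0.978, -0.206], [-0.999, 0.021, -0.043]]
ft_force: [-0.3, -0.0, 0.3]
finger_gap: 85.1
```

Run:
```python
from h import *
rep((499,11,14))
s=manip.camera("scene"); cv2.imwrite("pics/c7.png",cv2.resize(np.clip(s[165:235,195:265]*1.8,0,255).astype(np.uint8),(640,640),interpolation=cv2.INTER_CUBIC))
```

```text
t 6.35 pos [499.3   9.6  22.7] jawyaw -78.2 down [ 0.046 -0.012 -0.999] F [-0.3 -0.   0.3] T [-0.    0.11  0.01] gap 85.1
 q [  -5.   47.   -3.  122.   19.    9. -104.]
 need tool cm [ 0.87 -0.16  0.04]
```

View pics/c7.png

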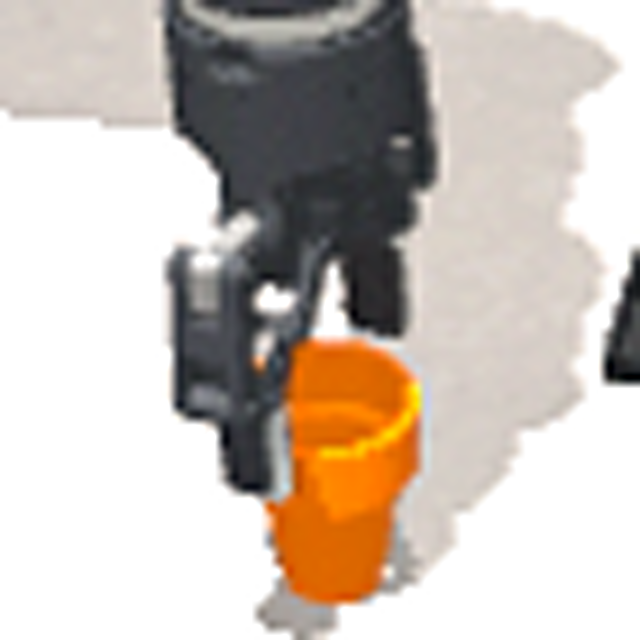

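Run:
```python
from h import *
s=manip.state();p=np.array(s['position']);y=np.array(s['tcp_rot'])[:,1]
for z in(40,50,60,70,80):
  q=p.copy();q[2]=z; print(z,np.round((proj('scene',[q+42.5*y,q-42.5*y])+.5-[195,165])*640/70).tolist())
```

```text
40 [[269.0, 566.0], [378.0, 411.0]]
50 [[268.0, 542.0], [377.0, 388.0]]
60 [[266.0, 519.0], [376.0, 365.0]]
70 [[265.0, 495.0], [375.0, 342.0]]
80 [[264.0, 471.0], [375.0, 318.0]]
```

>>> step_arm([
  [[8.5,0.5,-0.1,0,0],[8.5,0.4,-0.1,0,0],[8.5,0.1,0,0,0]],
])

```text
clock: 6.65
position: [499.6, 11.7, 12.3]
tcp_rot: [[0.047, 0.205, -0.978], [-0.011, -0.979, -0.206], [-0.999, 0.021, -0.043]]
ft_force: [-0.4, 0.7, 0.2]
finger_gap: 84.9
```

>>> step_arm([
  [[6.6,0,0,0,0],[6.0,0,0,0,0],[5.0,0,0,0,0],[5.0,0,0,0,0],[5.0,0,0,0,0]],
])

```text
clock: 7.07
position: [500.1, 11.8, 13.1]
tcp_rot: [[0.048, 0.205, -0.977], [-0.011, -0.978, -0.206], [-0.999, 0.021, -0.044]]
ft_force: [-0.2, 0.1, 0.0]
finger_gap: 60.7
```

Run:
```python
from h import *
rep((499,11,14))
s=manip.camera("scene"); cv2.imwrite("pics/c8.png",cv2.resize(np.clip(s[165:235,195:265]*1.8,0,255).astype(np.uint8),(640,640),interpolation=cv2.INTER_CUBIC))
```

```text
t 7.07 pos [500.1  11.8  13.1] jawyaw -78.1 down [ 0.048 -0.011 -0.999] F [-0.2  0.1  0. ] T [0.01 0.05 0.03] gap 60.7
 q [  -6.   48.   -2.  122.   19.    8. -105.]
 need tool cm [-0.09  0.06  0.12]
```

View pics/c8.png

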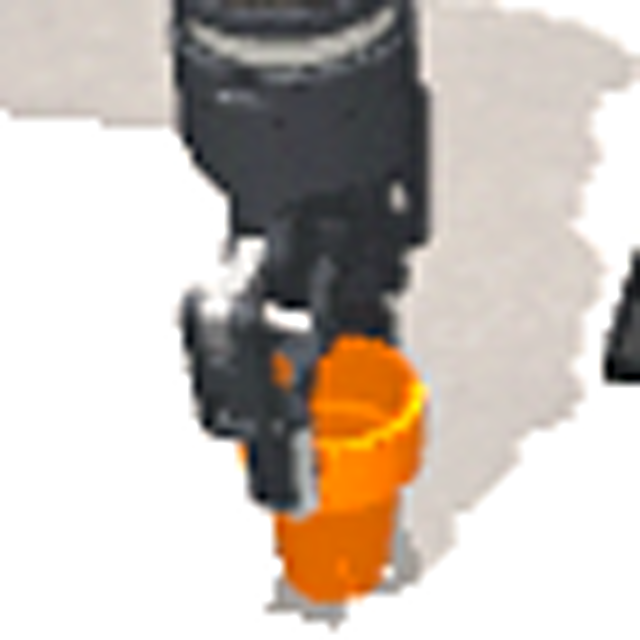

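>>> step_arm([
  [[5.0,-0.8,0,0,0],[5.0,-1.5,0,0,0],[5.0,-2.0,0,0,0],[5.0,-2.0,0,0,0],[5.0,-2.0,0,0,0]],
])

```text
clock: 7.53
position: [492.7, 12.4, 96.8]
tcp_rot: [[0.039, 0.206, -0.978], [-0.013, -0.978, -0.207], [-0.999, 0.021, -0.035]]
ft_force: [-0.1, -0.3, 0.2]
finger_gap: 60.3
```

>>> step_arm([
  [[5.0,-2.0,-0.8,-0.3,0],[5.0,-1.5,-1.5,-0.6,0],[5.0,-0.5,-2.2,-0.9,0],[5.0,0,-2.5,-1.0,0],[5.0,0,-2.5,-1.0,0]],
])

```text
clock: 7.95
position: [509.3, 107.1, 145.3]
tcp_rot: [[0.044, 0.19, -0.981], [-0.019, -0.981, -0.191], [-0.999, 0.027, -0.039]]
ft_force: [0.6, -0.6, 0.0]
finger_gap: 60.1
```

Run:
```python
from h import *
rep((539.5,239.5,130))
s=manip.camera("scene"); cv2.imwrite("pics/c9.png",s)
```

```text
t 7.95 pos [509.3 107.1 145.3] jawyaw -79.0 down [ 0.044 -0.019 -0.999] F [ 0.6 -0.6  0. ] T [-0.    0.07  0.04] gap 60.1
 q [ -13.   35.   -8.  113.   13.   30. -110.]
 need tool cm [  1.41 -12.46  -5.43]
```

View pics/c9.png

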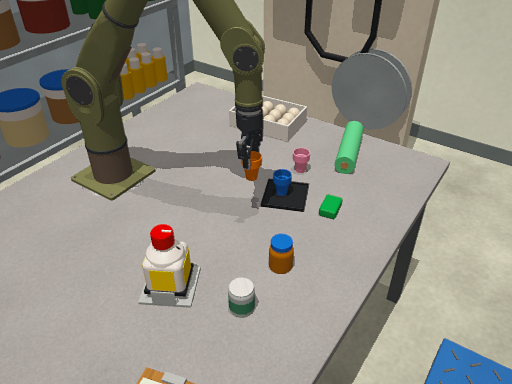

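The cup is held at scene (253,165). Continuing to the blue cup.

>>> step_arm([
  [[5.0,0,-2.6,-1.1,0],[5.0,0,-2.6,-1.1,0],[5.0,0,-2.4,-1.0,0],[5.0,0,-1.8,-0.8,0],[5.0,0,-0.8,-0.3,0]],
])

```text
clock: 8.42
position: [532.0, 228.0, 147.8]
tcp_rot: [[0.047, 0.198, -0.979], [-0.012, -0.98, -0.199], [-0.999, 0.021, -0.044]]
ft_force: [-0.3, 0.1, -0.5]
finger_gap: 59.9
```

>>> step_arm([
  [[5.0,0,0,0,0],[5.0,0,0,0,0]],
])

```text
clock: 8.58
position: [531.2, 229.8, 148.0]
tcp_rot: [[0.046, 0.202, -0.978], [-0.011, -0.979, -0.203], [-0.999, 0.02, -0.043]]
ft_force: [0.2, -1.1, -0.2]
finger_gap: 59.8
```

Run:
```python
from h import *
rep((539.5,239.5,105))
s=manip.camera("scene"); t=manip.camera("top"); cv2.imwrite("pics/s10.png",s); cv2.imwrite("pics/t10.png",t)
cv2.imwrite("pics/c10.png",np.hstack([cv2.resize(np.clip(x*1.6,0,255).astype(np.uint8),(390,390),interpolation=cv2.INTER_CUBIC) for x in(s[130:210,245:325],t[180:300,130:250])]))
```

```text
t 8.58 pos [531.2 229.8 148. ] jawyaw -78.3 down [ 0.046 -0.011 -0.999] F [ 0.2 -1.1 -0.2] T [ 0.02 -0.    0.03] gap 59.8
 q [ -24.   39.   -8.  103.   11.   37. -118.]
 need tool cm [ 4.32 -0.86 -0.82]
```

View pics/c10.png

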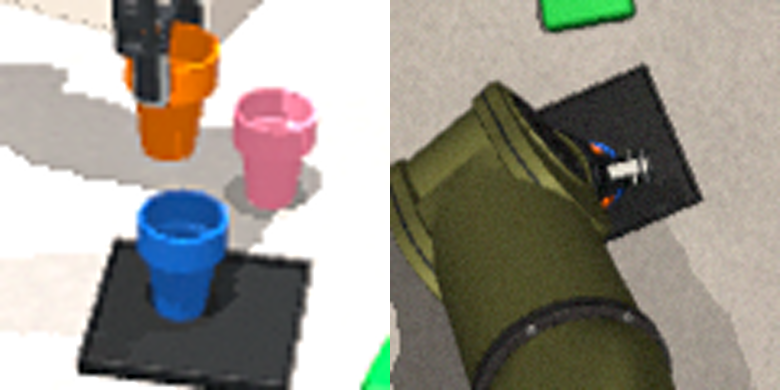

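>>> step_arm([
  [[5.0,0.6,-0.5,-0.4,0],[5.0,1.0,-0.3,-0.3,0],[5.0,1.0,0,-0.1,0],[5.0,0.6,0,0,0],[5.0,0,0,0,0]],
])

```text
clock: 9.1
position: [539.9, 232.0, 112.6]
tcp_rot: [[0.045, 0.193, -0.98], [-0.016, -0.981, -0.194], [-0.999, 0.024, -0.041]]
ft_force: [0.1, -0.4, -0.4]
finger_gap: 60.1
```

Run:
```python
from h import *
rep((539.5,239.5,42))
s=manip.camera("scene"); cv2.imwrite("pics/s11.png",s)
cv2.imwrite("pics/c11.png",cv2.resize(np.clip(s[130:210,245:325]*1.6,0,255).astype(np.uint8),(640,640),interpolation=cv2.INTER_CUBIC))
m=hsvmask(s,'orange')
b=hsvmask(s,'blue')
# per-row centre of orange body and of blue collar/body
for nm,M,rows in(('o',m,range(150,176,2)),('b',b,range(176,196,2))):
  for r in rows:
    xs=np.nonzero(M[r*8+4,250*8:320*8])[0]
    if len(xs): print(nm,r,250+xs.min()/8-.5,250+xs.max()/8-.5,round(250+(xs.min()+xs.max())/16-.5,1))
p=np.array(manip.state()['position'])
print(proj('scene',[[p[0]-1.1,p[1]-.8,p[2]-13]]),proj('scene',[[p[0]-1.1,p[1]-.8,p[2]+37]]),proj('scene',[[538.6,239,4],[538.6,239,54]]))
```

```text
t 9.1 pos [539.9 232.  112.6] jawyaw -78.9 down [ 0.045 -0.016 -0.999] F [ 0.1 -0.4 -0.4] T [ 0.04  0.01 -0.01] gap 60.1
 q [ -25.   42.   -7.  103.   12.   34. -119.]
 need tool cm [ 7.04 -0.92  0.18]
o 150 281.25 292.0 286.6
o 152 272.875 291.5 282.2
o 154 272.625 291.125 281.9
o 156 272.5 291.0 281.8
o 158 281.625 290.875 286.2
o 160 281.625 288.875 285.2
o 162 275.25 288.25 281.8
o 164 275.5 287.75 281.6
o 166 275.625 287.25 281.4
o 168 276.125 286.75 281.4
o 170 276.375 286.125 281.2
o 172 279.5 283.25 281.4
b 176 272.875 290.875 281.9
b 178 273.0 290.625 281.8
b 180 272.125 290.625 281.4
b 182 273.25 290.75 282.0
b 184 274.625 288.75 281.7
b 186 275.25 288.5 281.9
b 188 275.25 287.625 281.4
b 190 275.375 287.375 281.4
b 192 275.625 286.75 281.2
b 194 277.0 285.875 281.4
[[280.82465566 170.11530712]] [[281.31286394 156.99884615]] [[281.14969854 192.60312538]
 [281.6240176  180.481347  ]]
```

View pics/c11.png

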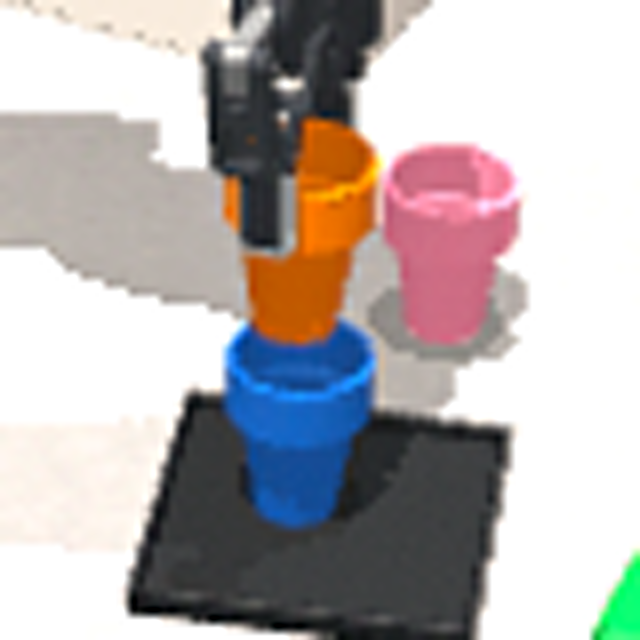

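Run:
```python
from h import *
s=cv2.imread("pics/s11.png")
BODY=[CUP[0]]
for z in(98,99.6,101):
  print('orange z',z,fit('orange',{'scene':(s,(268,162,298,176))},BODY,(539,234,z),z))
print('blue',fit('blue',{'scene':(s,(266,184,298,200))},BODY,(539,239,4),4))
s0=cv2.imread("pics/scene0.png")
print('blue full0',fit('blue',{'scene':(s0,(266,184,298,200))},BODY,(539,239,4),4))
print('orange at start',fit('orange',{'scene':(s0,(215,218,247,237))},BODY,(499,11,0),0))
```

```text
orange z 98 (array([535.7, 239.2]), np.float64(5.6), {'scene': 115})
orange z 99.6 (array([536.8, 237.1]), np.float64(5.9), {'scene': 115})
orange z 101 (array([537.9, 235.6]), np.float64(6.0), {'scene': 115})
blue (array([538.7, 240.2]), np.float64(4.9), {'scene': 139})
blue full0 (array([538.9, 240.1]), np.float64(4.4), {'scene': 139})
orange at start (array([497.6,  14.7]), np.float64(6.7), {'scene': 152})
```

>>> step_arm([
  [[5.0,0.4,-0.3,-0.1,0],[5.0,0.7,-0.2,-0.1,0],[5.0,0.6,0,0,0],[5.0,0,0,0,0]],
])

```text
clock: 9.48
position: [542.0, 237.2, 94.3]
tcp_rot: [[0.045, 0.193, -0.98], [-0.016, -0.981, -0.194], [-0.999, 0.025, -0.041]]
ft_force: [-0.2, 0.1, -1.5]
finger_gap: 60.1
```

Run:
```python
from h import *
rep((540.8,237.5,42))
s=manip.camera("scene"); cv2.imwrite("pics/s12.png",s)
cv2.imwrite("pics/c12.png",cv2.resize(np.clip(s[140:210,250:320]*1.6,0,255).astype(np.uint8),(640,640),interpolation=cv2.INTER_CUBIC))
```

```text
t 9.48 pos [542.  237.2  94.3] jawyaw -78.9 down [ 0.045 -0.016 -0.999] F [-0.2  0.1 -1.5] T [ 0.03 -0.01 -0.02] gap 60.1
 q [ -26.   44.   -6.  103.   12.   32. -120.]
 need tool cm [ 5.22 -0.18  0.33]
```

View pics/c12.png

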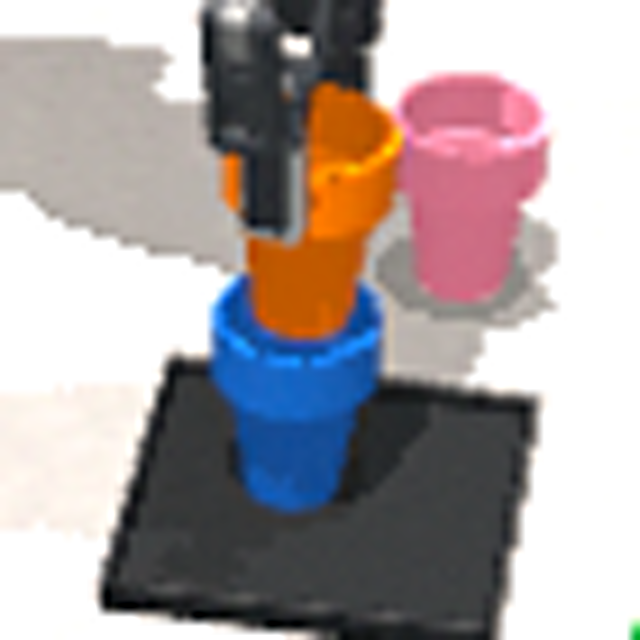

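>>> step_arm([
  [[5.0,0.4,0.1,0.1,0],[5.0,0.6,0,0.1,0],[5.0,0.4,0,0,0],[5.0,0,0,0,0]],
])

```text
clock: 9.87
position: [541.3, 235.9, 79.9]
tcp_rot: [[0.047, 0.193, -0.98], [-0.015, -0.981, -0.194], [-0.999, 0.024, -0.043]]
ft_force: [-0.4, 0.4, -0.1]
finger_gap: 60.1
```

Run:
```python
from h import *
rep((540.8,237.5,42))
s=manip.camera("scene"); cv2.imwrite("pics/s13.png",s)
cv2.imwrite("pics/c13.png",cv2.resize(np.clip(s[140:210,250:320]*1.6,0,255).astype(np.uint8),(640,640),interpolation=cv2.INTER_CUBIC))
m=hsvmask(s,'orange');b=hsvmask(s,'blue')
for nm,M,rows in(('o',m,range(160,178,2)),('b',b,range(178,196,2))):
  for r in rows:
    xs=np.nonzero(M[r*8+4,250*8:320*8])[0]
    if len(xs): print(nm,r,round(250+(xs.min()+xs.max())/16-.5,1),end='; ')
```

```text
t 9.87 pos [541.3 235.9  79.9] jawyaw -78.9 down [ 0.047 -0.015 -0.999] F [-0.4  0.4 -0.1] T [0.07 0.04 0.01] gap 60.1
 q [ -26.   45.   -6.  104.   13.   30. -120.]
 need tool cm [ 3.78 -0.26  0.18]
o 160 287.4; o 162 282.8; o 164 282.6; o 166 282.7; o 168 286.0; o 170 282.6; o 172 282.2; o 174 282.2; o 176 282.0; b 178 281.8; b 180 281.4; b 182 281.9; b 184 281.7; b 186 281.8; b 188 281.4; b 190 281.4; b 192 281.2; b 194 281.4;
```

View pics/c13.png

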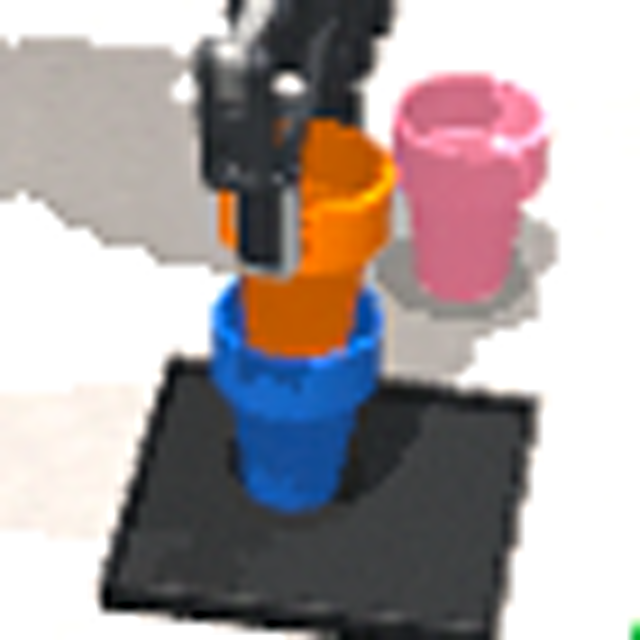

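>>> step_arm([
  [[5.0,0.3,-0.1,0.2,0],[5.0,0.4,0,0,0],[5.0,0.4,0,0,0],[5.0,0,0,0,0]],
])

```text
clock: 10.25
position: [539.8, 236.7, 68.5]
tcp_rot: [[0.048, 0.193, -0.98], [-0.015, -0.981, -0.194], [-0.999, 0.023, -0.044]]
ft_force: [0.3, -0.5, -0.9]
finger_gap: 59.9
```

Run:
```python
from h import *
rep((540.2,236.5,42))
s=manip.camera("scene"); cv2.imwrite("pics/s14.png",s)
cv2.imwrite("pics/c14.png",cv2.resize(np.clip(s[140:210,250:320]*1.6,0,255).astype(np.uint8),(640,640),interpolation=cv2.INTER_CUBIC))
m=hsvmask(s,'orange');b=hsvmask(s,'blue')
for nm,M,rows in(('o',m,range(160,178,2)),('b',b,range(178,196,2))):
  for r in rows:
    xs=np.nonzero(M[r*8+4,250*8:320*8])[0]
    if len(xs): print(nm,r,round(250+(xs.min()+xs.max())/16-.5,1),end='; ')
```

```text
t 10.25 pos [539.8 236.7  68.5] jawyaw -78.9 down [ 0.048 -0.015 -0.999] F [ 0.3 -0.5 -0.9] T [ 0.03  0.1  -0.01] gap 59.9
 q [ -26.   46.   -6.  105.   13.   28. -120.]
 need tool cm [ 2.65 -0.04  0.08]
o 160 286.9; o 162 286.9; o 164 282.4; o 166 282.3; o 168 282.4; o 170 286.2; o 172 282.2; o 174 281.9; o 176 282.0; b 178 281.8; b 180 281.4; b 182 282.0; b 184 281.6; b 186 281.9; b 188 281.4; b 190 281.4; b 192 281.2; b 194 281.4;
```

View pics/c14.png

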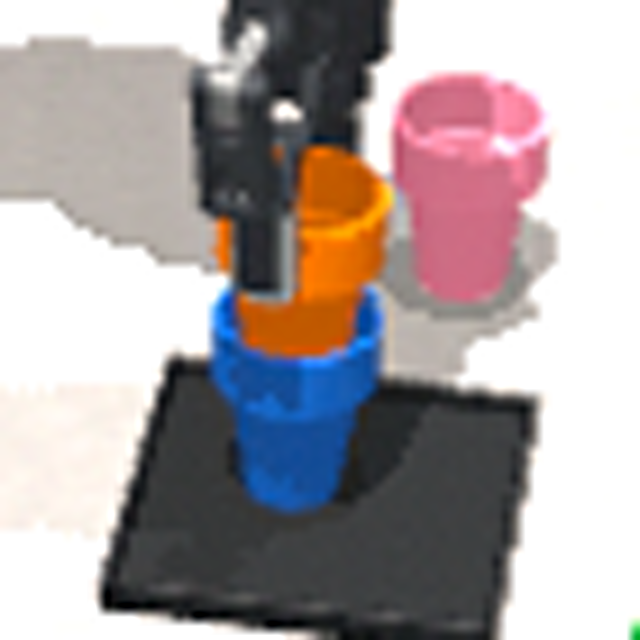

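>>> step_arm([
  [[5.0,0.4,0,0.1,0],[5.0,0.5,0,0,0],[5.0,0.4,0,0,0],[5.0,0.2,0,0,0]],
])

```text
clock: 10.63
position: [540.4, 236.7, 53.0]
tcp_rot: [[0.049, 0.193, -0.98], [-0.013, -0.981, -0.194], [-0.999, 0.023, -0.046]]
ft_force: [-0.8, 0.1, -0.5]
finger_gap: 60.4
```

>>> step_arm([
  [[5.0,0.3,0,0,0],[5.0,0.2,0,0,0]],
])

```text
clock: 10.8
position: [540.5, 236.7, 47.2]
tcp_rot: [[0.049, 0.193, -0.98], [-0.013, -0.981, -0.194], [-0.999, 0.023, -0.046]]
ft_force: [-0.3, -0.1, -0.3]
finger_gap: 59.8
```

Run:
```python
from h import *
rep((540.2,236.5,42))
s=manip.camera("scene"); cv2.imwrite("pics/s15.png",s)
cv2.imwrite("pics/c15.png",cv2.resize(np.clip(s[140:210,250:320]*1.6,0,255).astype(np.uint8),(640,640),interpolation=cv2.INTER_CUBIC))
```

```text
t 10.8 pos [540.5 236.7  47.2] jawyaw -78.9 down [ 0.049 -0.013 -0.999] F [-0.3 -0.1 -0.3] T [0.04 0.06 0.07] gap 59.8
 q [ -27.   48.   -5.  105.   13.   25. -121.]
 need tool cm [0.52 0.01 0.06]
```

View pics/c15.png

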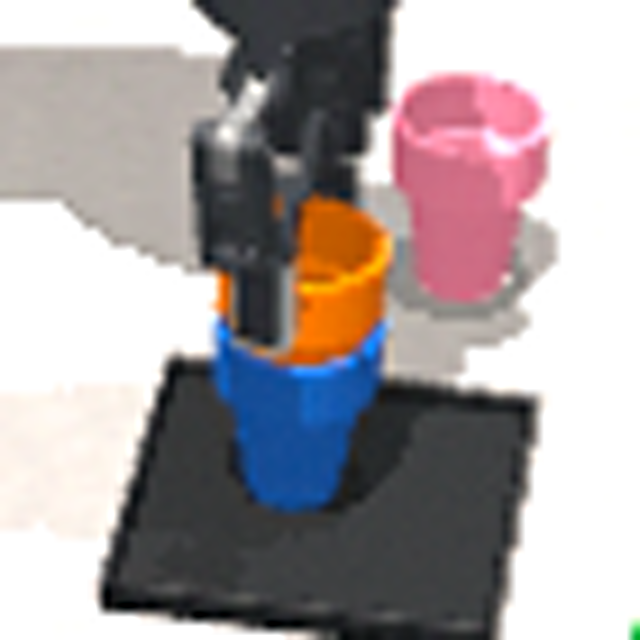

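>>> step_arm([
  [[5.0,0.2,0,0,0],[5.0,0.2,0,0,0]],
])

```text
clock: 11.02
position: [540.9, 237.8, 43.2]
tcp_rot: [[0.05, 0.193, -0.98], [-0.012, -0.981, -0.194], [-0.999, 0.021, -0.047]]
ft_force: [-1.5, 3.0, 7.9]
finger_gap: 59.9
```

>>> step_arm([
  [[5.0,0.2,0,0,0],[5.0,0.2,0,0,0]],
])

```text
clock: 11.18
position: [540.9, 240.6, 41.4]
tcp_rot: [[0.051, 0.195, -0.98], [-0.008, -0.981, -0.195], [-0.999, 0.018, -0.048]]
ft_force: [-4.6, -2.8, 23.8]
finger_gap: 59.8
```

Run:
```python
from h import *
rep((540.2,236.5,42))
s=manip.camera("scene"); cv2.imwrite("pics/s16.png",s)
cv2.imwrite("pics/c16.png",cv2.resize(np.clip(s[150:210,255:315]*1.6,0,255).astype(np.uint8),(600,600),interpolation=cv2.INTER_CUBIC))
```

```text
t 11.18 pos [540.9 240.6  41.4] jawyaw -78.8 down [ 0.051 -0.008 -0.999] F [-4.6 -2.8 23.8] T [-0.68  1.07 -0.03] gap 59.8
 q [ -27.   49.   -5.  105.   13.   25. -121.]
 need tool cm [-0.06  0.39  0.15]
```

View pics/c16.png

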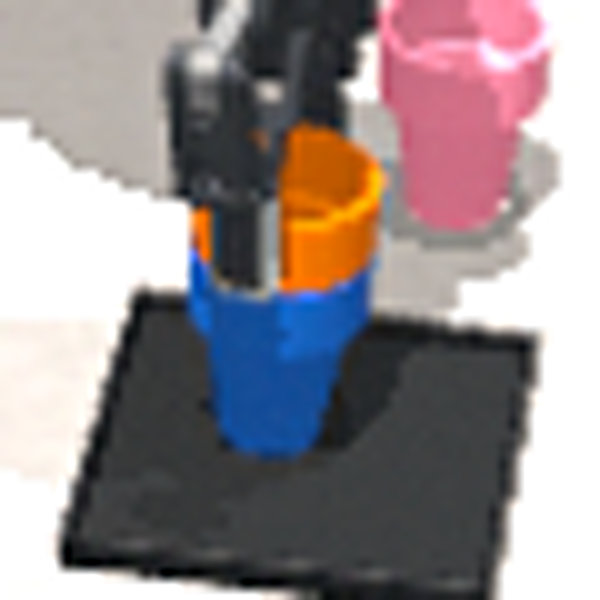

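>>> step_arm([
  [[5.0,-0.1,0,0,0],[6.4,-0.05,0,0,0],[7.0,0,0,0,0],[7.6,0,0,0,0],[8.2,0,0,0,0]],
])

```text
clock: 11.65
position: [541.4, 240.1, 43.9]
tcp_rot: [[0.053, 0.194, -0.98], [-0.009, -0.981, -0.195], [-0.999, 0.019, -0.05]]
ft_force: [-0.8, 0.3, -0.6]
finger_gap: 82.4
```

Run:
```python
from h import *
rep((540.2,236.5,42))
s=manip.camera("scene"); cv2.imwrite("pics/s17.png",s)
cv2.imwrite("pics/c17.png",cv2.resize(np.clip(s[150:210,255:315]*1.6,0,255).astype(np.uint8),(600,600),interpolation=cv2.INTER_CUBIC))
```

```text
t 11.65 pos [541.4 240.1  43.9] jawyaw -78.8 down [ 0.053 -0.009 -0.999] F [-0.8  0.3 -0.6] T [ 0.06  0.03 -0.02] gap 82.4
 q [ -27.   48.   -5.  105.   13.   25. -121.]
 need tool cm [0.19 0.33 0.2 ]
```

View pics/c17.png

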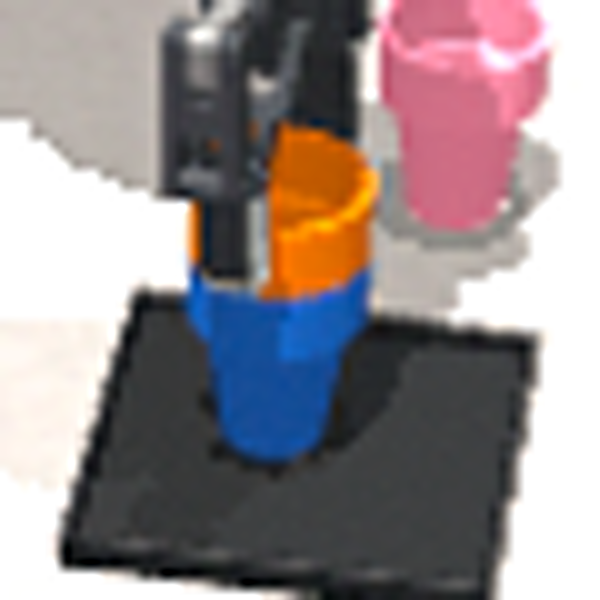

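>>> step_arm([
  [[8.5,-0.5,0,0,0],[8.5,-1.0,0,0,0],[8.5,-1.5,0,0,0],[8.5,-2.0,0,0,0],[8.5,-3.0,0,0,0]],
])

```text
clock: 12.12
position: [533.0, 238.2, 122.1]
tcp_rot: [[0.041, 0.195, -0.98], [-0.015, -0.981, -0.195], [-0.999, 0.023, -0.037]]
ft_force: [-0.2, -0.0, -0.0]
finger_gap: 84.8
```

>>> step_arm([
  [[8.5,-3.5,0.5,0,0],[8.5,-3.5,1.5,0.2,0],[8.5,-3.0,2.5,0.4,0],[8.5,-2,3.0,0.5,0],[8.5,-1,3.5,0.6,0]],
])

```text
clock: 12.53
position: [532.3, 138.2, 267.1]
tcp_rot: [[0.05, 0.212, -0.976], [-0.003, -0.977, -0.213], [-0.999, 0.014, -0.048]]
ft_force: [0.7, -0.4, -0.1]
finger_gap: 85.0
```

Run:
```python
from h import *
rep((502,-263.5,300))
s=manip.camera("scene");t=manip.camera("top"); cv2.imwrite("pics/s18.png",s);cv2.imwrite("pics/t18.png",t)
cv2.imwrite("pics/c18.png",np.hstack([cv2.resize(np.clip(x*1.6,0,255).astype(np.uint8),(390,390),interpolation=cv2.INTER_CUBIC) for x in(s[145:210,252:317],t[195:265,155:225])]))
cv2.imwrite("pics/c18b.png",s)
```

```text
t 12.53 pos [532.3 138.2 267.1] jawyaw -77.7 down [ 0.05  -0.003 -0.999] F [ 0.7 -0.4 -0.1] T [-0.01  0.    0.08] gap 85.0
 q [ -13.   28.  -11.  100.    8.   50. -106.]
 need tool cm [-3.31 38.65 11.34]
```

View pics/c18.png

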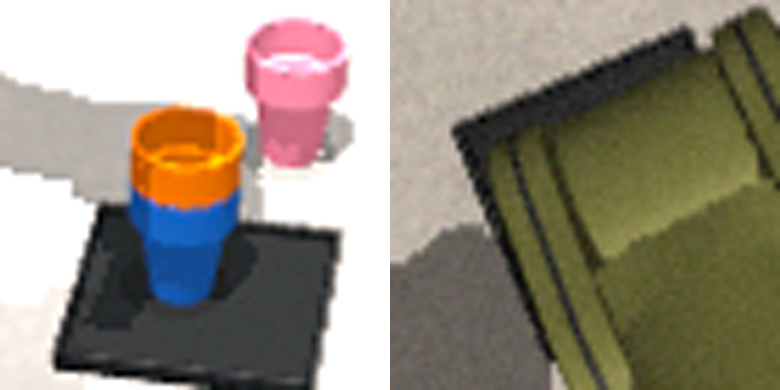

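>>> step_arm([
  [[8.5,-0.6,3.6,1.05,0],[8.5,-0.6,3.6,1.05,0],[8.5,-0.6,3.6,1.05,0],[8.5,-0.6,3.6,1.05,0],[8.5,-0.3,3.6,1.05,0]],
])

```text
clock: 13.05
position: [516.5, -48.6, 297.4]
tcp_rot: [[0.055, 0.215, -0.975], [-0.002, -0.976, -0.216], [-0.998, 0.014, -0.053]]
ft_force: [-0.0, 0.2, 0.0]
finger_gap: 85.0
```

>>> step_arm([
  [[8.5,0,3.4,1.0,0],[8.5,0,3.4,1.0,0],[8.5,0,3.0,0.9,0],[8.5,0,2.0,0.6,0],[8.5,0,1,0.3,0]],
])

```text
clock: 13.47
position: [502.8, -195.0, 300.9]
tcp_rot: [[0.057, 0.205, -0.977], [-0.007, -0.978, -0.206], [-0.998, 0.019, -0.055]]
ft_force: [-0.5, -0.6, -0.7]
finger_gap: 85.1
```

Run:
```python
from h import *
rep((502,-263.5,300))
```

```text
t 13.47 pos [ 502.8 -195.   300.9] jawyaw -78.1 down [ 0.057 -0.007 -0.998] F [-0.5 -0.6 -0.7] T [-0.    0.06  0.03] gap 85.1
 q [ 24.  24. -10.  99.   5.  53. -67.]
 need tool cm [0.13 6.68 1.5 ]
```

>>> step_arm([
  [[8.5,-4,2.4,0.5,0],[8.5,-4,2.4,0.5,0],[8.5,-4,1.4,0.3,0]],
])

```text
clock: 13.72
position: [489.9, -250.7, 409.6]
tcp_rot: [[0.035, 0.21, -0.977], [0.004, -0.978, -0.21], [-0.999, 0.004, -0.035]]
ft_force: [1.6, -1.2, -0.2]
finger_gap: 84.9
```

>>> step_arm([
  [[8.5,0,0,0,0],[8.5,0,0,0,0]],
])

```text
clock: 13.88
position: [493.2, -254.6, 418.6]
tcp_rot: [[0.05, 0.205, -0.978], [-0.004, -0.979, -0.205], [-0.999, 0.014, -0.048]]
ft_force: [-0.0, 0.8, -1.1]
finger_gap: 85.0
```

Run:
```python
from h import *
rep((502,-263.5,300))
s=manip.camera("scene");t=manip.camera("top"); cv2.imwrite("pics/s19.png",s);cv2.imwrite("pics/t19.png",t)
cv2.imwrite("pics/c19.png",np.hstack([cv2.resize(np.clip(x*1.2,0,255).astype(np.uint8),(390,390),interpolation=cv2.INTER_CUBIC) for x in(s[180:310,100:230],t[195:265,155:225])]))
```

```text
t 13.88 pos [ 493.2 -254.6  418.6] jawyaw -78.2 down [ 0.05  -0.004 -0.999] F [-0.   0.8 -1.1] T [0.02 0.1  0.02] gap 85.0
 q [ 30.  21. -10.  83.   3.  73. -59.]
 need tool cm [11.89  0.88 -0.1 ]
```

View pics/c19.png

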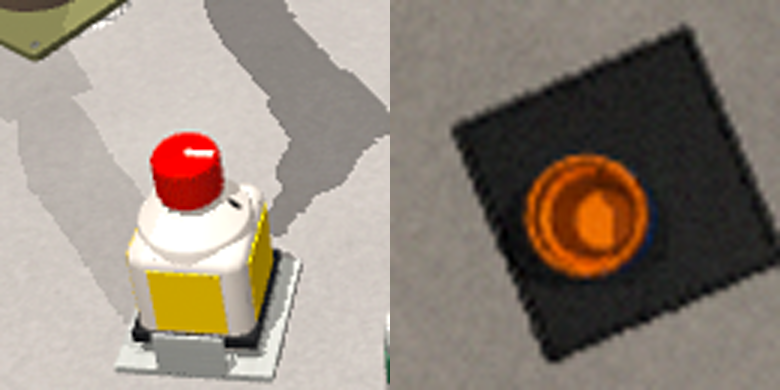

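>>> step_arm([
  [[8.5,0.4,0.3,0,0],[8.5,0.8,0.3,0,0],[8.5,1.4,0.2,0,0],[8.5,2.2,0,0,0],[8.5,3.0,0,0,0]],
])

```text
clock: 14.4
position: [501.4, -258.2, 337.1]
tcp_rot: [[0.054, 0.214, -0.975], [-0.003, -0.977, -0.214], [-0.999, 0.015, -0.052]]
ft_force: [0.9, -0.1, -0.3]
finger_gap: 85.0
```

>>> step_arm([
  [[8.5,0,0,0,0],[8.5,0,0,0,0]],
])

```text
clock: 14.57
position: [496.8, -255.0, 328.9]
tcp_rot: [[0.038, 0.216, -0.976], [0.004, -0.976, -0.216], [-0.999, 0.004, -0.038]]
ft_force: [-0.1, 0.5, 0.8]
finger_gap: 85.2
```

Run:
```python
from h import *
rep((502,-263.5,200))
s=cv2.imread("pics/s19.png");t=cv2.imread("pics/t19.png")
o={'scene':(s,(266,150,298,182)),'top':(t,(170,215,210,252))}
C=[CUP[1]]
for k in o: pass
print('collar',fit('orange',o,C,(541,240,29)))
print('cap',fit('red',{'scene':(s,(143,217,181,256))},CAP,(502,-263,158),158))
```

```text
t 14.57 pos [ 496.8 -255.   328.9] jawyaw -77.5 down [ 0.038  0.004 -0.999] F [-0.1  0.5  0.8] T [-0.02  0.03  0.02] gap 85.2
 q [ 30.  25. -10.  92.   4.  61. -59.]
 need tool cm [12.9   0.89  0.17]
collar (array([539.2, 239.5,  31.4]), np.float64(41.7), {'scene': 259, 'top': 405})
cap (array([ 501.3, -262.6]), np.float64(54.0), {'scene': 489})
```

>>> step_arm([
  [[8.5,0.3,0.3,0,0],[8.5,0.7,0.3,0,0],[8.5,1.3,0.3,0,0],[8.5,2.2,0,0.1,0],[8.5,3.2,0,0.1,0]],
])

```text
clock: 14.98
position: [507.8, -267.7, 258.5]
tcp_rot: [[0.057, 0.217, -0.975], [-0.004, -0.976, -0.217], [-0.998, 0.017, -0.055]]
ft_force: [0.6, -0.7, -1.3]
finger_gap: 85.3
```

>>> step_arm([
  [[8.5,0,0,0,0],[8.5,0,0,0,0]],
])

```text
clock: 15.15
position: [505.6, -267.5, 254.9]
tcp_rot: [[0.05, 0.217, -0.975], [-0.002, -0.976, -0.217], [-0.999, 0.012, -0.049]]
ft_force: [0.8, -1.1, 0.5]
finger_gap: 85.1
```

Run:
```python
from h import *
rep((502,-263.5,140))
```

```text
t 15.15 pos [ 505.6 -267.5  254.9] jawyaw -77.5 down [ 0.05  -0.002 -0.999] F [ 0.8 -1.1  0.5] T [ 0.   -0.01 -0.  ] gap 85.1
 q [ 30.  30. -10.  98.   5.  50. -59.]
 need tool cm [11.45 -0.61  0.83]
```

>>> step_arm([
  [[8.5,1.0,-0.2,0.2,0],[8.5,2.0,-0.2,0.2,0],[8.5,2.0,0,0.1,0],[8.5,1.5,0,0.1,0],[8.5,0.6,0,0,0]],
])

```text
clock: 15.57
position: [511.2, -269.7, 193.1]
tcp_rot: [[0.07, 0.215, -0.974], [-0.011, -0.976, -0.216], [-0.997, 0.026, -0.066]]
ft_force: [0.2, 0.9, -0.0]
finger_gap: 85.0
```

>>> step_arm([
  [[8.5,0,0,0,0]],
])

```text
clock: 15.65
position: [511.8, -269.9, 193.6]
tcp_rot: [[0.07, 0.215, -0.974], [-0.011, -0.976, -0.216], [-0.997, 0.026, -0.066]]
ft_force: [0.5, 0.1, 0.5]
finger_gap: 85.1
```

Run:
```python
from h import *
rep((504.3,-263.5,135))
s=manip.camera("scene");t=manip.camera("top"); cv2.imwrite("pics/s20.png",s);cv2.imwrite("pics/t20.png",t)
cv2.imwrite("pics/c20.png",np.hstack([cv2.resize(np.clip(x*1.5,0,255).astype(np.uint8),(390,390),interpolation=cv2.INTER_CUBIC) for x in(s[170:270,110:210],t[195:295,320:420])]))
```

```text
t 15.65 pos [ 511.8 -269.9  193.6] jawyaw -77.6 down [ 0.07  -0.011 -0.997] F [0.5 0.1 0.5] T [-0.01  0.09  0.06] gap 85.1
 q [ 29.  34.  -9. 103.   7.  40. -60.]
 need tool cm [ 5.78 -0.94  0.98]
```

View pics/c20.png

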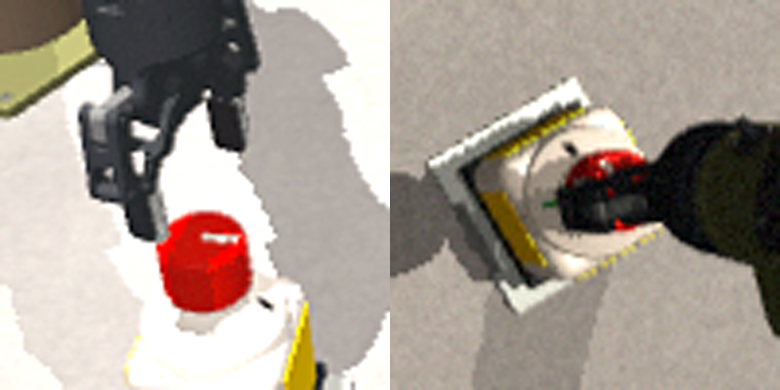

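>>> step_arm([
  [[8.5,-4,0,0,0],[8.5,-4,0,0,0],[8.5,-3.2,0,0,0],[8.5,-2.6,0,0,0],[8.5,-2,0,0,0]],
])

```text
clock: 16.17
position: [500.1, -267.6, 361.0]
tcp_rot: [[0.071, 0.215, -0.974], [-0.01, -0.976, -0.217], [-0.997, 0.025, -0.067]]
ft_force: [1.0, -0.9, -1.3]
finger_gap: 85.2
```

>>> step_arm([
  [[8.5,-1.5,0,0,0],[8.5,-1,0,0,0],[8.5,-0.6,0,0,0],[8.5,-0.3,0,0,0],[8.5,0,0,0,0]],
])

```text
clock: 16.58
position: [501.0, -268.6, 411.4]
tcp_rot: [[0.093, 0.214, -0.972], [-0.021, -0.976, -0.217], [-0.995, 0.04, -0.086]]
ft_force: [0.3, -0.1, 0.6]
finger_gap: 85.2
```

Run:
```python
from h import *
rep((504.3,-263.5,240))
```

```text
t 16.58 pos [ 501.  -268.6  411.4] jawyaw -77.6 down [ 0.093 -0.021 -0.995] F [ 0.3 -0.1  0.6] T [0.02 0.12 0.01] gap 85.2
 q [ 31.  21. -10.  85.   3.  69. -57.]
 need tool cm [17.08 -1.11  1.04]
```

>>> step_arm([
  [[8.5,0,0,-0.5,0],[8.5,0,0,-1,0],[8.5,0,0,-1.5,0],[8.5,0,0,-2,0],[8.5,0,0,-2.5,0]],
])

```text
clock: 17.0
position: [572.4, -253.9, 415.5]
tcp_rot: [[0.085, 0.208, -0.975], [-0.022, -0.977, -0.21], [-0.996, 0.039, -0.078]]
ft_force: [0.8, 0.2, -0.2]
finger_gap: 84.8
```

>>> step_arm([
  [[8.5,0,0,0,0],[8.5,0,0,0,0]],
])

```text
clock: 17.17
position: [578.1, -249.6, 412.2]
tcp_rot: [[0.084, 0.215, -0.973], [-0.016, -0.976, -0.217], [-0.996, 0.034, -0.078]]
ft_force: [0.3, -0.6, 0.9]
finger_gap: 85.0
```

>>> step_arm([
  [[8.5,0.8,0,0,0],[8.5,2.0,0,0,0],[8.5,3.5,0,0,0],[8.5,0,0,0,0],[8.5,0,0,0,0]],
])

```text
clock: 17.58
position: [582.4, -250.1, 344.3]
tcp_rot: [[0.08, 0.215, -0.973], [-0.015, -0.976, -0.217], [-0.997, 0.032, -0.075]]
ft_force: [0.7, 0.6, 0.9]
finger_gap: 85.0
```

>>> step_arm([
  [[8.5,-4,0,0,0],[8.5,-4,0,0,0],[8.5,0,0,0,0],[8.5,0,0,0,0],[8.5,0,0,0,0]],
])

```text
clock: 18.0
position: [571.8, -249.5, 429.2]
tcp_rot: [[0.075, 0.213, -0.974], [-0.015, -0.977, -0.214], [-0.997, 0.03, -0.07]]
ft_force: [1.1, -0.5, -0.7]
finger_gap: 85.0
```

>>> step_arm([
  [[8.5,4,0,0,0],[8.5,4,0,0,0],[8.5,0,0,0,0],[8.5,0,0,0,0],[8.5,0,0,0,0]],
])

```text
clock: 18.42
position: [578.6, -251.9, 351.6]
tcp_rot: [[0.081, 0.211, -0.974], [-0.017, -0.977, -0.213], [-0.997, 0.034, -0.075]]
ft_force: [-1.2, 0.4, -0.2]
finger_gap: 85.1
```

>>> step_arm([
  [[8.5,-0.8,0,0,0],[8.5,-2,0,0,0],[8.5,-3.5,0,0,0],[8.5,0,0,0,0],[8.5,0,0,0,0]],
])

```text
clock: 18.83
position: [575.8, -251.8, 427.7]
tcp_rot: [[0.093, 0.21, -0.973], [-0.021, -0.977, -0.213], [-0.995, 0.041, -0.086]]
ft_force: [0.4, -0.5, -0.5]
finger_gap: 84.9
```

>>> step_arm([
  [[8.5,0,0,3.5,0],[8.5,0,0,2,0],[8.5,0,0,1,0],[8.5,0,0,0.5,0],[8.5,0,0,0,0]],
])

```text
clock: 19.25
position: [509.8, -267.4, 430.1]
tcp_rot: [[0.109, 0.211, -0.971], [-0.027, -0.976, -0.215], [-0.994, 0.05, -0.101]]
ft_force: [-0.1, -1.0, -0.1]
finger_gap: 85.1
```

>>> step_arm([
  [[8.5,0.4,0,0,0],[8.5,0.8,0,0,0],[8.5,1.5,0,0,0],[8.5,2.5,0,0,0],[8.5,4.1,0,0,0]],
])

```text
clock: 19.67
position: [531.0, -270.4, 343.0]
tcp_rot: [[0.131, 0.213, -0.968], [-0.033, -0.975, -0.219], [-0.991, 0.061, -0.121]]
ft_force: [1.0, -1.5, -0.9]
finger_gap: 85.0
```

>>> step_arm([
  [[8.5,0,0,0,0]],
])

```text
clock: 19.75
position: [527.5, -267.6, 334.5]
tcp_rot: [[0.117, 0.216, -0.969], [-0.026, -0.975, -0.22], [-0.993, 0.051, -0.109]]
ft_force: [-1.7, 0.0, -1.5]
finger_gap: 84.8
```

>>> step_arm([
  [[8.5,0,0,0,0]],
])

```text
clock: 19.83
position: [528.2, -266.9, 333.9]
tcp_rot: [[0.117, 0.217, -0.969], [-0.025, -0.975, -0.221], [-0.993, 0.05, -0.108]]
ft_force: [0.4, 0.5, 0.6]
finger_gap: 85.0
```

>>> step_arm([
  [[8.5,-0.4,0,0,0],[8.5,-0.4,0,0,0],[8.5,-0.4,0,0,0],[8.5,-0.4,0,0,0],[8.5,-0.4,0,0,0]],
])

```text
clock: 20.25
position: [529.2, -266.5, 360.9]
tcp_rot: [[0.124, 0.218, -0.968], [-0.027, -0.974, -0.223], [-0.992, 0.054, -0.115]]
ft_force: [0.4, -0.7, 0.3]
finger_gap: 85.0
```

Run:
```python
from h import *
for k in range(4):
    manip.camera("top"); s=manip.state(); print(np.round(s['position'],1),np.round(np.array(s['tcp_rot'])[:,0],4),np.round(s['q'],2),np.round(s['joint_torque'],1))
```

```text
[ 529.8 -266.7  362.2] [ 0.1259 -0.0279 -0.9916] [ 29.83  24.14 -10.62  88.86   3.82  60.06 -58.52] [ -0.  -40.3  -0.7 -17.8  -0.   -0.4   0. ]
[ 529.5 -266.7  361.3] [ 0.125  -0.0276 -0.9918] [ 29.83  24.18 -10.62  88.94   3.83  60.   -58.52] [  0.  -43.8  -0.8 -19.4  -0.   -0.4   0. ]
[ 529.  -266.4  360.3] [ 0.1234 -0.0268 -0.992 ] [ 29.82  24.23 -10.62  89.02   3.83  59.97 -58.52] [ -0.  -44.5  -0.8 -19.7  -0.   -0.5   0. ]
[ 528.6 -266.3  359.5] [ 0.122  -0.0262 -0.9922] [ 29.82  24.27 -10.62  89.08   3.83  59.96 -58.52] [ -0.  -44.5  -0.8 -19.6  -0.   -0.5   0. ]
```

>>> step_arm([
  [[8.5,4.1,0,0,0]],
])

```text
clock: 20.53
position: [538.4, -269.6, 326.1]
tcp_rot: [[0.137, 0.216, -0.967], [-0.033, -0.974, -0.223], [-0.99, 0.062, -0.126]]
ft_force: [0.7, -1.6, -0.1]
finger_gap: 84.7
```

>>> step_arm([
  [[8.5,0,0,0,0]],
])

```text
clock: 20.62
position: [533.9, -267.7, 319.0]
tcp_rot: [[0.124, 0.218, -0.968], [-0.028, -0.975, -0.223], [-0.992, 0.054, -0.115]]
ft_force: [-1.2, 1.5, -1.9]
finger_gap: 84.9
```

>>> step_arm([
  [[8.5,0,0,0,0],[8.5,0,0,0,0]],
])

```text
clock: 20.78
position: [534.1, -267.9, 319.8]
tcp_rot: [[0.124, 0.218, -0.968], [-0.028, -0.975, -0.223], [-0.992, 0.054, -0.115]]
ft_force: [-1.0, 0.8, -0.1]
finger_gap: 85.1
```

>>> step_arm([
  [[8.5,0,0,0,0],[8.5,0,0,0,0]],
])

```text
clock: 20.95
position: [535.3, -268.6, 322.5]
tcp_rot: [[0.128, 0.217, -0.968], [-0.029, -0.975, -0.222], [-0.991, 0.057, -0.118]]
ft_force: [-1.2, -1.1, -0.4]
finger_gap: 84.9
```

Run:
```python
from h import *
for k in range(12):
    manip.camera("top"); s=manip.state()
    if k%2: print(np.round(s['position'],1),np.round(np.array(s['tcp_rot'])[:,0],4),np.round(np.array(s['q'])[[1,3,5]],2),np.round(np.array(s['joint_torque'])[[1,3,5]],1))
```

```text
[ 535.5 -268.6  322.6] [ 0.1283 -0.0294 -0.9913] [26.34 92.3  54.31] [-44.9 -18.5  -0.5]
[ 535.1 -268.4  322. ] [ 0.1272 -0.0289 -0.9915] [26.37 92.35 54.3 ] [-45.2 -18.6  -0.5]
[ 534.8 -268.3  321.5] [ 0.1264 -0.0285 -0.9916] [26.39 92.38 54.29] [-45.2 -18.6  -0.5]
[ 534.7 -268.2  321.3] [ 0.126  -0.0283 -0.9916] [26.41 92.4  54.29] [-45.2 -18.5  -0.5]
[ 534.7 -268.2  321.2] [ 0.1259 -0.0283 -0.9916] [26.41 92.4  54.29] [-45.2 -18.5  -0.5]
[ 534.7 -268.2  321.1] [ 0.1259 -0.0283 -0.9916] [26.42 92.4  54.29] [-45.2 -18.5  -0.5]
```

>>> step_arm([
  [[8.5,-4.1,0,0,0],[8.5,0,0,0,0]],
])

```text
clock: 21.72
position: [528.7, -266.7, 361.5]
tcp_rot: [[0.123, 0.218, -0.968], [-0.027, -0.975, -0.223], [-0.992, 0.053, -0.114]]
ft_force: [0.5, -0.1, 1.6]
finger_gap: 84.7
```

```bash
cat >> h.py <<'E'
def hold(n=6):
    for k in range(n): manip.camera("top")
    s=manip.state(); print(round(s['clock'],2),np.round(s['position'],1),np.round(np.array(s['tcp_rot'])[:,0],4),np.round(s['finger_gap'],1))
E
python3 -c "
from h import *
hold(3);hold(3)"
```

```text
21.87 [ 525.2 -265.1  354.4] [ 0.1109 -0.0216 -0.9936] 85.2
22.02 [ 525.  -265.   353.7] [ 0.1097 -0.021  -0.9937] 85.3
```

>>> step_arm([
  [[8.5,-4.1,0,0,0],[8.5,-4.1,0,0,0],[8.5,0,0,0,0]],
])

```text
clock: 22.27
position: [513.3, -262.1, 432.9]
tcp_rot: [[0.099, 0.22, -0.97], [-0.016, -0.975, -0.223], [-0.995, 0.037, -0.093]]
ft_force: [1.3, -1.1, 1.4]
finger_gap: 85.0
```

```bash
python3 -c "
from h import *
hold(5)"
```

```text
22.52 [ 510.1 -260.7  424.8] [ 0.0858 -0.0102 -0.9963] 85.2
```

>>> step_arm([
  [[8.5,4.1,0,0,0]],
])

```text
clock: 22.6
position: [517.7, -262.9, 390.5]
tcp_rot: [[0.099, 0.22, -0.97], [-0.016, -0.975, -0.223], [-0.995, 0.038, -0.093]]
ft_force: [3.0, -0.7, 1.1]
finger_gap: 85.3
```

```bash
python3 -c "
from h import *
hold(4)"
```

```text
22.8 [ 513.1 -260.9  383.9] [ 0.0831 -0.0089 -0.9965] 85.2
```

>>> step_arm([
  [[8.5,4.1,0,0,0]],
])

```text
clock: 22.88
position: [522.8, -264.1, 351.9]
tcp_rot: [[0.101, 0.22, -0.97], [-0.017, -0.975, -0.223], [-0.995, 0.039, -0.095]]
ft_force: [1.3, -1.6, 0.5]
finger_gap: 85.1
```

```bash
python3 -c "
from h import *
hold(4)"
```

```text
23.08 [ 517.4 -261.8  344.9] [ 0.0849 -0.0097 -0.9963] 85.3
```

>>> step_arm([
  [[8.5,-4.1,0,0,0],[8.5,-4.1,0,0,0],[8.5,0,0,0,0]],
])

```text
clock: 23.33
position: [511.8, -261.6, 435.0]
tcp_rot: [[0.091, 0.221, -0.971], [-0.012, -0.975, -0.223], [-0.996, 0.032, -0.086]]
ft_force: [0.7, 0.1, 0.6]
finger_gap: 84.7
```

```bash
python3 -c "
from h import *
hold(4)"
```

```text
23.53 [ 508.2 -259.9  425.6] [ 0.0761 -0.0055 -0.9971] 85.0
```

>>> step_arm([
  [[8.5,4.1,0,0,0]],
])

```text
clock: 23.62
position: [515.5, -262.1, 391.4]
tcp_rot: [[0.091, 0.221, -0.971], [-0.012, -0.975, -0.223], [-0.996, 0.032, -0.086]]
ft_force: [2.0, -0.8, 0.3]
finger_gap: 85.1
```

```bash
python3 -c "
from h import *
hold(4)"
```

```text
23.82 [ 510.8 -260.   384.3] [ 0.0739 -0.0044 -0.9973] 85.0
```

>>> step_arm([
  [[8.5,-4.1,0,0,0],[8.5,0,0,0,0]],
])

```text
clock: 23.98
position: [507.3, -259.7, 427.5]
tcp_rot: [[0.072, 0.223, -0.972], [-0.003, -0.975, -0.224], [-0.997, 0.02, -0.07]]
ft_force: [1.7, -0.5, 1.6]
finger_gap: 84.7
```

```bash
python3 -c "
from h import *
hold(4)"
```

```text
24.18 [ 504.2 -258.3  420. ] [ 0.0604  0.0016 -0.9982] 85.0
```

>>> step_arm([
  [[8.5,4.1,0,0,0]],
])

```text
clock: 24.27
position: [511.8, -260.4, 386.4]
tcp_rot: [[0.077, 0.222, -0.972], [-0.005, -0.975, -0.223], [-0.997, 0.022, -0.073]]
ft_force: [2.2, -0.3, 0.7]
finger_gap: 85.3
```

```bash
python3 -c "
from h import *
hold(4)"
```

```text
24.47 [ 506.7 -258.3  379.4] [ 0.0595  0.002  -0.9982] 85.0
```

>>> step_arm([
  [[8.5,-4.1,0,0,0],[8.5,0,0,0,0]],
])

```text
clock: 24.63
position: [504.0, -258.3, 423.2]
tcp_rot: [[0.059, 0.224, -0.973], [0.002, -0.975, -0.224], [-0.998, 0.011, -0.058]]
ft_force: [1.1, -0.1, 2.4]
finger_gap: 85.3
```

```bash
python3 -c "
from h import *
hold(4)"
```

```text
24.83 [ 500.7 -256.9  415.6] [ 0.0469  0.0076 -0.9989] 85.3
```

>>> step_arm([
  [[8.5,4.1,0,0,0]],
])

```text
clock: 24.92
position: [507.8, -258.8, 382.0]
tcp_rot: [[0.063, 0.223, -0.973], [0.0, -0.975, -0.224], [-0.998, 0.014, -0.062]]
ft_force: [3.3, -0.8, 0.6]
finger_gap: 84.9
```

```bash
python3 -c "
from h import *
hold(4)"
```

```text
25.12 [ 502.7 -256.7  375.1] [ 0.0462  0.008  -0.9989] 84.9
```

>>> step_arm([
  [[8.5,-4.1,0,0,0],[8.5,0,0,0,0]],
])

```text
clock: 25.28
position: [500.5, -256.9, 418.9]
tcp_rot: [[0.045, 0.225, -0.973], [0.008, -0.974, -0.224], [-0.999, 0.002, -0.046]]
ft_force: [0.3, -0.5, 1.4]
finger_gap: 85.1
```

```bash
python3 -c "
from h import *
hold(4)"
```

```text
25.48 [ 497.2 -255.4  411.4] [ 0.0334  0.0136 -0.9993] 85.0
```

>>> step_arm([
  [[8.5,4.1,0,0,0]],
])

```text
clock: 25.57
position: [503.9, -257.1, 377.7]
tcp_rot: [[0.05, 0.224, -0.973], [0.006, -0.975, -0.224], [-0.999, 0.005, -0.05]]
ft_force: [1.9, -1.0, 1.1]
finger_gap: 84.8
```

```bash
python3 -c "
from h import *
hold(4)"
```

```text
25.77 [ 498.6 -255.   370.9] [ 0.0328  0.0139 -0.9994] 85.1
```

>>> step_arm([
  [[8.5,-4.1,0,0,0],[8.5,0,0,0,0]],
])

```text
clock: 25.93
position: [497.0, -255.4, 414.8]
tcp_rot: [[0.032, 0.225, -0.974], [0.014, -0.974, -0.225], [-0.999, -0.007, -0.034]]
ft_force: [2.0, -0.3, 1.3]
finger_gap: 85.4
```

```bash
python3 -c "
from h import *
hold(4); rep((503,-263.5,300))"
```

```text
26.13 [ 493.6 -253.9  407.4] [ 0.0199  0.0195 -0.9996] 85.3
t 26.13 pos [ 493.6 -253.9  407.4] jawyaw -76.9 down [ 0.02  0.02 -1.  ] F [-0.6 -0.5  0. ] T [-0.01  0.05 -0.02] gap 85.3
 q [ 30.  23. -11.  82.   3.  74. -57.]
 need tool cm [10.73  1.3  -0.44]
```

>>> step_arm([
  [[8.5,4.1,0.5,0,0]],
])

```text
clock: 26.22
position: [501.0, -259.4, 373.5]
tcp_rot: [[0.036, 0.226, -0.973], [0.013, -0.974, -0.226], [-0.999, -0.004, -0.038]]
ft_force: [2.2, -0.3, 0.4]
finger_gap: 84.5
```

```bash
python3 -c "
from h import *
hold(3)"
```

```text
26.37 [ 494.  -257.7  364.7] [ 0.0148  0.0217 -0.9997] 85.1
```

>>> step_arm([
  [[8.5,4.1,0.5,0,0]],
])

```text
clock: 26.45
position: [501.8, -263.1, 332.6]
tcp_rot: [[0.031, 0.226, -0.974], [0.015, -0.974, -0.226], [-0.999, -0.008, -0.034]]
ft_force: [1.5, -0.9, 1.7]
finger_gap: 84.8
```

```bash
python3 -c "
from h import *
hold(3)"
```

```text
26.6 [ 495.1 -261.4  324.7] [ 0.0121  0.0229 -0.9997] 84.9
```

>>> step_arm([
  [[8.5,4.1,0.4,0,0]],
])

```text
clock: 26.68
position: [503.6, -266.5, 292.5]
tcp_rot: [[0.03, 0.225, -0.974], [0.016, -0.974, -0.225], [-0.999, -0.008, -0.033]]
ft_force: [2.1, -0.4, 0.0]
finger_gap: 85.0
```

```bash
python3 -c "
from h import *
hold(3); rep((502.8,-262.7,134))"
```

```text
26.83 [ 496.5 -264.3  284.7] [ 0.0111  0.0235 -0.9997] 84.8
t 26.83 pos [ 496.5 -264.3  284.7] jawyaw -77.0 down [ 0.011  0.024 -1.   ] F [ 0.  -0.6  0.6] T [-0.08  0.   -0.  ] gap 84.8
 q [ 31.  29. -10.  94.   4.  57. -58.]
 need tool cm [15.07  0.29 -0.41]
```

Tilt is now about 1.5°. Continuing down, then checking before closing.

>>> step_arm([
  [[8.5,4.1,0.1,-0.3,0]],
])

```text
clock: 26.92
position: [507.0, -266.9, 252.9]
tcp_rot: [[0.029, 0.224, -0.974], [0.015, -0.975, -0.223], [-0.999, -0.008, -0.031]]
ft_force: [1.3, -1.2, 0.6]
finger_gap: 84.9
```

```bash
python3 -c "
from h import *
hold(4)"
```

```text
27.12 [ 501.4 -263.9  246.3] [ 0.0134  0.0226 -0.9997] 85.3
```

>>> step_arm([
  [[8.5,4.1,0.1,-0.1,0]],
])

```text
clock: 27.2
position: [510.3, -267.2, 214.4]
tcp_rot: [[0.032, 0.224, -0.974], [0.014, -0.975, -0.224], [-0.999, -0.007, -0.034]]
ft_force: [1.6, -1.3, -0.3]
finger_gap: 85.1
```

Run:
```python
from h import *
hold(4); rep((502.8,-262.7,134))
s=manip.camera("scene"); cv2.imwrite("pics/c21.png",cv2.resize(np.clip(s[170:270,110:210]*1.5,0,255).astype(np.uint8),(600,600),interpolation=cv2.INTER_CUBIC))
```

```text
27.4 [ 503.9 -264.2  207.4] [ 0.015   0.0218 -0.9996] 85.0
t 27.4 pos [ 503.9 -264.2  207.4] jawyaw -77.0 down [ 0.015  0.022 -1.   ] F [ 0.9 -0.1  0.6] T [-0.05  0.01 -0.02] gap 85.0
 q [ 30.  34. -10.  99.   6.  47. -59.]
 need tool cm [ 7.34 -0.04  0.22]
```

View pics/c21.png

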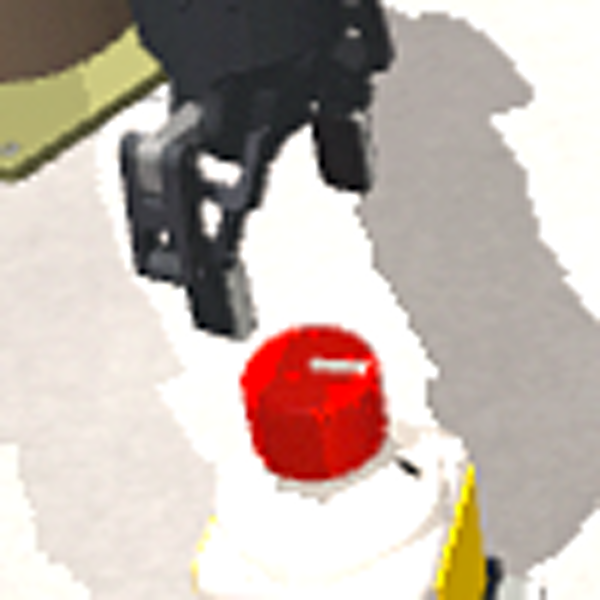

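Run:
```python
from h import *
P=proj('scene',[[502.9,-265.2,256],[502.9,-265.2,197],[502,-263.6,197],[512.8,-305.6,256],[493.8,-223,256]])
print(np.round((P+.5-[110,170])*6))
```

```text
[[288. 258.]
 [307. 370.]
 [308. 367.]
 [233. 325.]
 [345. 192.]]
```

>>> step_arm([
  [[8.5,3.5,0,0.1,0]],
])

```text
clock: 27.53
position: [510.4, -266.9, 180.3]
tcp_rot: [[0.032, 0.224, -0.974], [0.014, -0.975, -0.224], [-0.999, -0.006, -0.034]]
ft_force: [1.6, -0.8, -0.5]
finger_gap: 85.1
```

```bash
python3 -c "
from h import *
hold(4); rep((502.8,-262.7,134))"
```

```text
27.73 [ 504.4 -264.2  174.3] [ 0.017   0.0207 -0.9996] 85.3
t 27.73 pos [ 504.4 -264.2  174.3] jawyaw -77.0 down [ 0.017  0.021 -1.   ] F [ 0.9 -0.7  0.4] T [-0.03  0.02 -0.04] gap 85.3
 q [ 30.  37. -10. 101.   6.  42. -60.]
 need tool cm [ 4.03 -0.11  0.21]
```

>>> step_arm([
  [[8.5,3.5,0,0.1,0]],
])

```text
clock: 27.82
position: [510.1, -266.5, 146.1]
tcp_rot: [[0.031, 0.224, -0.974], [0.014, -0.975, -0.224], [-0.999, -0.007, -0.034]]
ft_force: [0.3, -0.1, -0.7]
finger_gap: 85.0
```

Run:
```python
from h import *
hold(5); rep((502.8,-262.7,134))
s=manip.camera("scene"); cv2.imwrite("pics/c22.png",cv2.resize(np.clip(s[180:270,115:205]*1.5,0,255).astype(np.uint8),(600,600),interpolation=cv2.INTER_CUBIC))
```

```text
28.07 [ 504.9 -264.1  141.1] [ 0.0188  0.0199 -0.9996] 85.0
t 28.07 pos [ 504.9 -264.1  141.1] jawyaw -77.0 down [ 0.019  0.02  -1.   ] F [-0.2 -0.2  0.2] T [0.   0.04 0.02] gap 85.0
 q [ 29.  39.  -9. 103.   7.  37. -60.]
 need tool cm [ 0.71 -0.17  0.19]
```

View pics/c22.png

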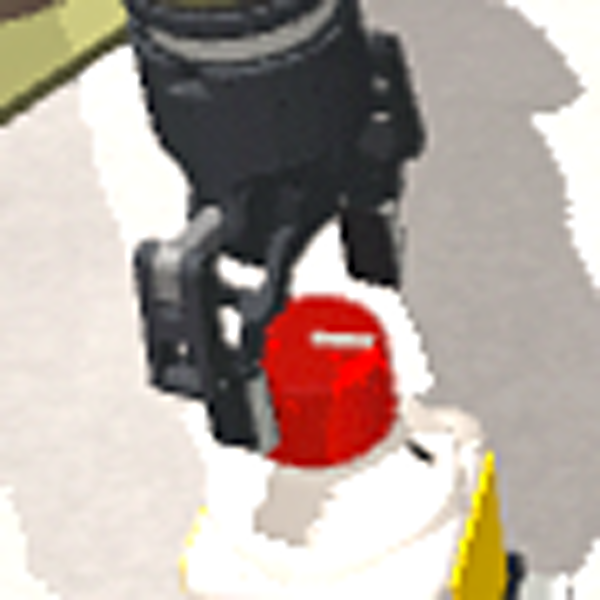

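>>> step_arm([
  [[8.5,0.7,-0.1,0.2,0]],
])

```text
clock: 28.2
position: [505.2, -264.4, 136.5]
tcp_rot: [[0.024, 0.225, -0.974], [0.018, -0.974, -0.224], [-1.0, -0.012, -0.028]]
ft_force: [-0.1, 0.1, -0.2]
finger_gap: 85.0
```

```bash
python3 -c "
from h import *
hold(4); rep((502.8,-262.7,134))"
```

```text
28.4 [ 503.1 -263.6  134.5] [ 0.0197  0.0194 -0.9996] 84.8
t 28.4 pos [ 503.1 -263.6  134.5] jawyaw -77.0 down [ 0.02   0.019 -1.   ] F [0.2 0.7 0.1] T [-0.04  0.07  0.02] gap 84.8
 q [ 29.  40.  -9. 104.   7.  36. -60.]
 need tool cm [ 0.05 -0.09  0.01]
```

>>> step_arm([
  [[4.5,0,0,0,0],[4.5,0,0,0,0],[4.5,0,0,0,0],[4.5,0,0,0,0],[4.5,0,0,0,0]],
])

```text
clock: 28.82
position: [503.3, -263.6, 135.6]
tcp_rot: [[0.02, 0.225, -0.974], [0.019, -0.974, -0.224], [-1.0, -0.014, -0.024]]
ft_force: [0.7, 0.5, -0.3]
finger_gap: 52.9
```

```bash
python3 -c "
from h import *
rep((502.8,-262.7,134))"
```

```text
t 28.82 pos [ 503.3 -263.6  135.6] jawyaw -77.0 down [ 0.02   0.019 -1.   ] F [ 0.7  0.5 -0.3] T [-0.   -0.02  0.03] gap 52.9
 q [ 29.  40.  -9. 104.   7.  36. -60.]
 need tool cm [ 0.16 -0.1   0.03]
```

>>> step_arm([
  [[4.5,0.4,0,0,0],[4.5,0.4,0,0,0],[4.5,0.3,0,0,0]],
])

```text
clock: 29.07
position: [503.5, -263.8, 127.3]
tcp_rot: [[0.021, 0.224, -0.974], [0.018, -0.975, -0.224], [-1.0, -0.013, -0.025]]
ft_force: [-11.2, 5.0, 46.2]
finger_gap: 52.7
```

```bash
python3 -c "
from h import *
hold(2);rep((502.8,-262.7,127))"
```

```text
29.17 [ 503.5 -263.7  127.5] [ 0.0216  0.0177 -0.9996] 53.2
t 29.17 pos [ 503.5 -263.7  127.5] jawyaw -77.0 down [ 0.022  0.018 -1.   ] F [-5.8  2.1 20.7] T [0.64 1.11 0.05] gap 53.2
 q [ 29.  40.  -9. 104.   7.  35. -61.]
 need tool cm [ 0.05 -0.12  0.05]
```

>>> step_arm([
  [[4.5,0.1,0,0,-6],[4.5,0.1,0,0,-6],[4.5,0.1,0,0,-6]],
])

```text
clock: 29.42
position: [504.8, -263.5, 127.7]
tcp_rot: [[0.025, 0.523, -0.852], [0.015, -0.852, -0.523], [-1.0, -0.0, -0.029]]
ft_force: [-4.2, 3.2, 14.4]
finger_gap: 53.1
```

```bash
python3 -c "
from h import *
rep((503.5,-263.7,127))"
```

```text
t 29.42 pos [ 504.8 -263.5  127.7] jawyaw -58.5 down [ 0.025  0.015 -1.   ] F [-4.2  3.2 14.4] T [ 0.86  1.04 -0.17] gap 53.1
 q [ 32.  41. -14. 104.  13.  36. -48.]
 need tool cm [ 0.06 -0.05  0.12]
```

>>> step_arm([
  [[4.5,0.15,0,0.05,-6],[4.5,0.15,0,0.05,-6],[4.5,0.15,0,0,-6],[4.5,0.15,0,0,-6]],
])

```text
clock: 29.75
position: [503.8, -261.6, 127.7]
tcp_rot: [[0.025, 0.835, -0.55], [0.015, -0.55, -0.835], [-1.0, 0.013, -0.027]]
ft_force: [-6.5, 2.0, 18.1]
finger_gap: 53.1
```

Run:
```python
from h import *
rep((503.5,-263.7,127))
s=manip.camera("scene"); cv2.imwrite("pics/c23.png",cv2.resize(np.clip(s[180:270,115:205]*1.5,0,255).astype(np.uint8),(600,600),interpolation=cv2.INTER_CUBIC))
```

```text
t 29.75 pos [ 503.8 -261.6  127.7] jawyaw -33.4 down [ 0.025  0.015 -1.   ] F [-6.5  2.  18.1] T [ 0.62  1.29 -0.17] gap 53.1
 q [ 36.  41. -21. 104.  21.  37. -30.]
 need tool cm [0.06 0.09 0.2 ]
```

View pics/c23.png

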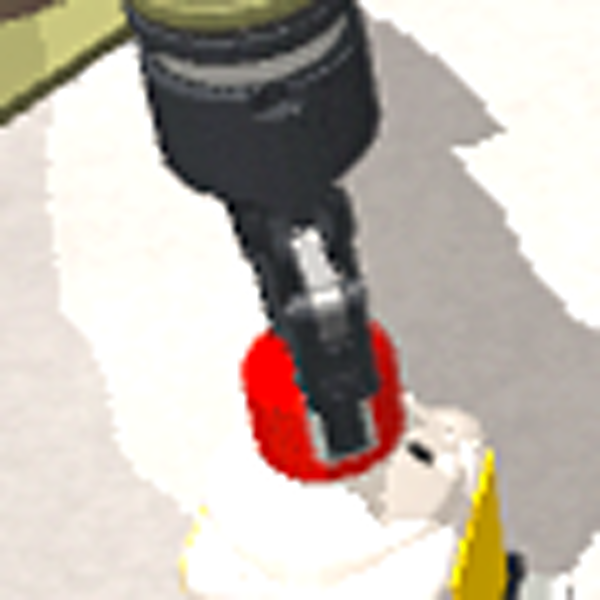

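>>> step_arm([
  [[4.5,0.15,0.05,0.05,-6],[4.5,0.15,0.05,0.05,-6],[4.5,0.15,0,0.05,-6],[4.5,0.12,0,0,-6]],
])

```text
clock: 30.13
position: [502.2, -261.2, 127.7]
tcp_rot: [[0.023, 0.99, -0.142], [0.015, -0.142, -0.99], [-1.0, 0.02, -0.018]]
ft_force: [-3.8, 0.5, 12.4]
finger_gap: 52.9
```

>>> step_arm([
  [[4.5,0.1,0,0.05,-6],[4.5,0.1,0,0.05,-6],[4.5,0.05,0,0,-2]],
])

```text
clock: 30.38
position: [502.2, -261.4, 128.1]
tcp_rot: [[0.024, 0.993, 0.117], [0.014, 0.117, -0.993], [-1.0, 0.025, -0.011]]
ft_force: [-2.2, -0.0, 7.9]
finger_gap: 52.5
```

Run:
```python
from h import *
rep((503.5,-263.7,127))
s=manip.camera("scene");t=manip.camera("top"); cv2.imwrite("pics/c24.png",np.hstack([cv2.resize(np.clip(x*1.5,0,255).astype(np.uint8),(390,390),interpolation=cv2.INTER_CUBIC) for x in(s[180:270,115:205],t[195:285,320:410])]))
```

```text
t 30.38 pos [ 502.2 -261.4  128.1] jawyaw 6.7 down [ 0.024  0.014 -1.   ] F [-2.2 -0.   7.9] T [-0.02  0.55 -0.03] gap 52.5
 q [ 43.  43. -32. 104.  32.  41.  -0.]
 need tool cm [0.11 0.1  0.25]
```

View pics/c24.png

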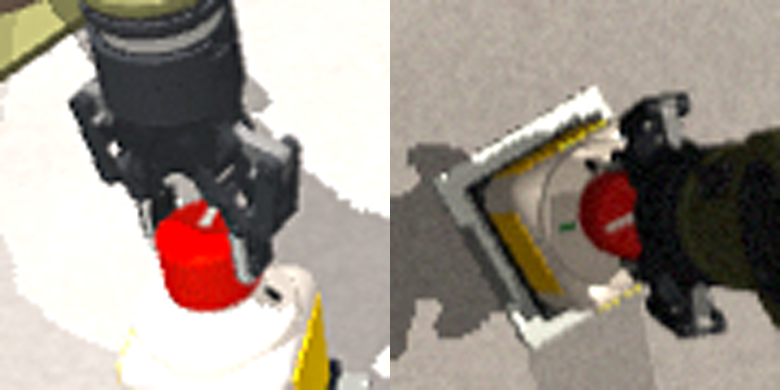

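>>> step_arm([
  [[4.5,-0.5,0,0,0],[4.5,-0.7,0,0,0],[4.5,-0.8,0,0,0]],
])

```text
clock: 30.73
position: [501.7, -261.4, 147.5]
tcp_rot: [[0.024, 0.993, 0.113], [0.016, 0.113, -0.993], [-1.0, 0.025, -0.013]]
ft_force: [-0.1, -0.9, -0.9]
finger_gap: 53.4
```

Run:
```python
from h import *
rep((502,-261.7,215.6))
s=manip.camera("scene");t=manip.camera("top"); cv2.imwrite("pics/c25.png",np.hstack([cv2.resize(np.clip(x*1.5,0,255).astype(np.uint8),(390,390),interpolation=cv2.INTER_CUBIC) for x in(s[180:270,115:205],t[195:285,320:410])]))
```

```text
t 30.73 pos [ 501.7 -261.4  147.5] jawyaw 6.5 down [ 0.024  0.016 -1.   ] F [-0.1 -0.9 -0.9] T [-0.04  0.02 -0.02] gap 53.4
 q [ 43.  41. -34. 103.  30.  43.   1.]
 need tool cm [-6.8   0.2  -0.05]
```

View pics/c25.png

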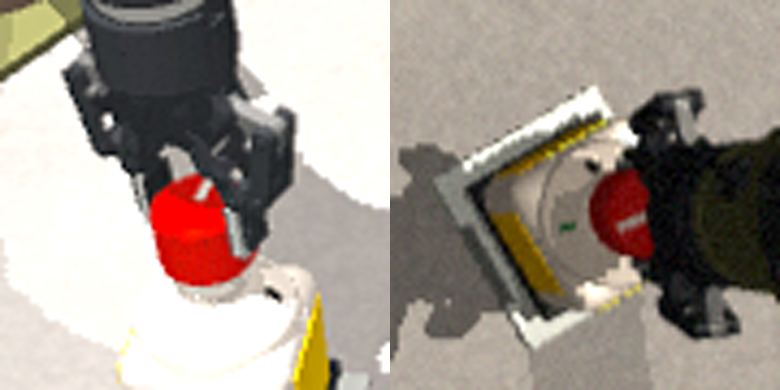

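The cap is clear of its catches and rising freely with no residual force. Continuing up.

>>> step_arm([
  [[4.5,-1.0,0.05,0,0],[4.5,-1.1,0.05,0,0],[4.5,-1.1,0,0,0],[4.5,-1.0,0,0,0]],
])

```text
clock: 31.17
position: [500.4, -261.7, 191.1]
tcp_rot: [[0.02, 0.993, 0.113], [0.017, 0.113, -0.993], [-1.0, 0.022, -0.015]]
ft_force: [0.4, 0.5, -1.0]
finger_gap: 53.2
```

Run:
```python
from h import *
hold(3);rep((502,-261.7,215.6))
```

```text
31.32 [ 501. -262.  191.] [ 0.0223  0.0161 -0.9996] 52.8
t 31.32 pos [ 501. -262.  191.] jawyaw 6.5 down [ 0.022  0.016 -1.   ] F [-0.4 -0.1 -0.9] T [-0.01  0.07 -0.05] gap 52.8
 q [ 45.  38. -36. 101.  27.  49.   4.]
 need tool cm [-2.45  0.16 -0.05]
```

>>> step_arm([
  [[4.5,-1.2,0.1,0,0],[4.5,-1.1,0.1,0,0]],
])

```text
clock: 31.48
position: [499.9, -261.8, 212.0]
tcp_rot: [[0.016, 0.993, 0.113], [0.018, 0.113, -0.993], [-1.0, 0.018, -0.016]]
ft_force: [0.0, 0.9, 0.5]
finger_gap: 53.1
```

Run:
```python
from h import *
hold(6);rep((502,-261.7,215.6))
s=manip.camera("scene");t=manip.camera("top");cv2.imwrite("pics/s26.png",s);cv2.imwrite("pics/t26.png",t)
cv2.imwrite("pics/c26.png",np.hstack([cv2.resize(np.clip(x*1.5,0,255).astype(np.uint8),(390,390),interpolation=cv2.INTER_CUBIC) for x in(s[180:280,110:210],t[195:285,320:410])]))
```

```text
31.78 [ 499.6 -261.8  211.2] [ 0.0157  0.018  -0.9997] 52.9
t 31.78 pos [ 499.6 -261.8  211.2] jawyaw 6.5 down [ 0.016  0.018 -1.   ] F [ 0.6  0.1 -0.7] T [ 0.    0.03 -0.04] gap 52.9
 q [ 45.  37. -37.  99.  26.  52.   5.]
 need tool cm [-0.44  0.25  0.01]
```

View pics/c26.png

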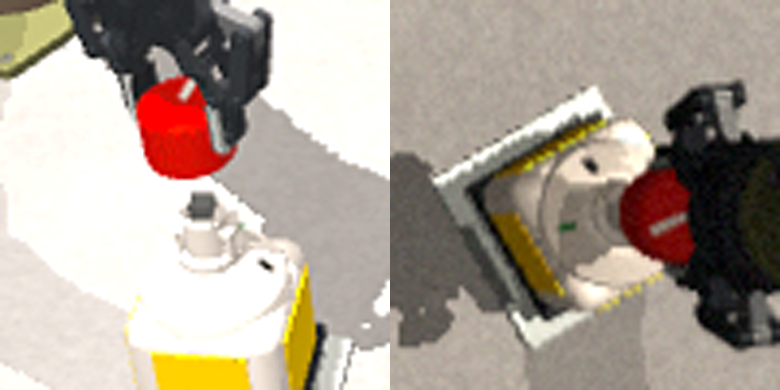

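View pics/s26.png

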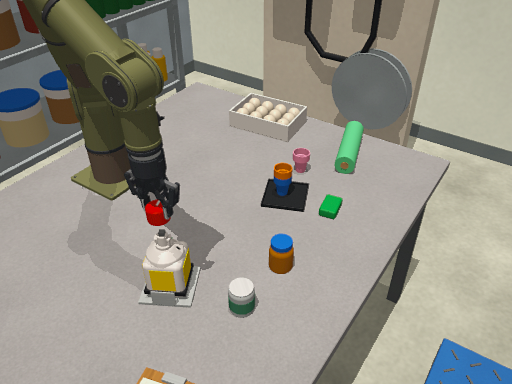

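View pics/t26.png

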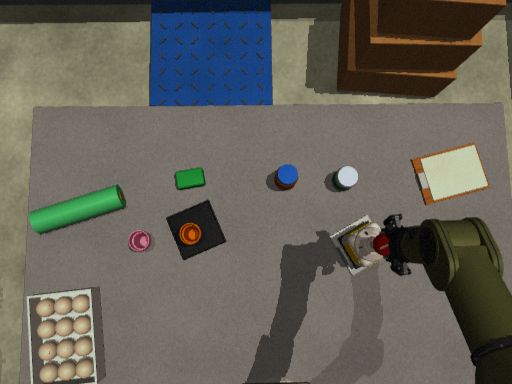

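>>> step_arm([
  [[4.5,-0.4,0.2,0,0]],
])

```text
clock: 31.97
position: [500.6, -261.6, 214.4]
tcp_rot: [[0.013, 0.994, 0.113], [0.019, 0.112, -0.993], [-1.0, 0.016, -0.017]]
ft_force: [-0.1, -0.4, -0.5]
finger_gap: 53.0
```

Run:
```python
from h import *
hold(8);rep((502,-261.7,215.6))
s=manip.camera("scene");t=manip.camera("top");cv2.imwrite("pics/s27.png",s)
print('cap',fit('red',{'scene':(s,(138,190,180,232))},CAP,(502,-263,238),238))
c={'scene':(s,(266,155,298,182)),'top':(t,(170,215,210,252))}
print('orange collar',fit('orange',c,[CUP[1]],(541,240,29)))
t0=cv2.imread('pics/top0.png').astype(int)
for n,(a,b,cc,d) in dict(jar=(270,160,302,193),tin=(328,162,361,194),soap=(170,163,209,193),pink=(124,226,154,254)).items():
    print(n,np.abs(t.astype(int)-t0)[b:d,a:cc].mean().round(1))
cv2.imwrite("pics/c27.png",np.hstack([cv2.resize(np.clip(s[180:280,110:210]*1.5,0,255).astype(np.uint8),(390,390),interpolation=cv2.INTER_CUBIC),cv2.resize(np.clip(s[145:210,252:317]*1.5,0,255).astype(np.uint8),(390,390),interpolation=cv2.INTER_CUBIC)]))
```

```text
32.37 [ 501.6 -261.7  215.4] [ 0.0159  0.0179 -0.9997] 53.0
t 32.37 pos [ 501.6 -261.7  215.4] jawyaw 6.5 down [ 0.016  0.018 -1.   ] F [ 0.2 -0.6 -0.1] T [-0.03  0.01  0.02] gap 53.0
 q [ 45.  37. -37.  98.  25.  53.   5.]
 need tool cm [-0.02  0.04  0.  ]
cap (array([ 500.5, -262.1]), np.float64(164.7), {'scene': 423})
orange collar (array([539.2, 239.4,  31.7]), np.float64(42.8), {'scene': 259, 'top': 406})
jar 5.5
tin 6.5
soap 5.3
pink 5.7
```

View pics/c27.png

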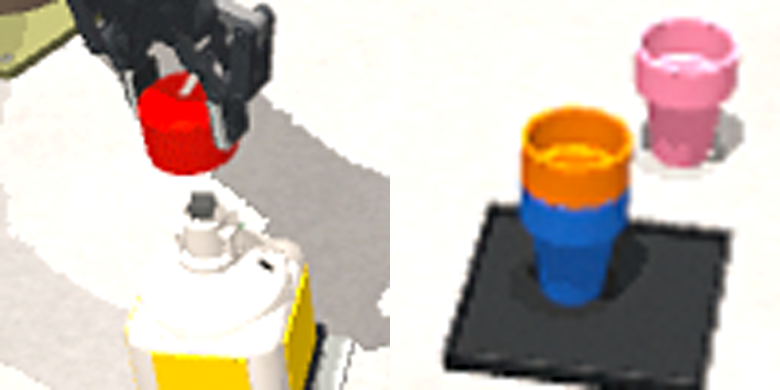

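```bash
python3 -c "
from h import *
print(manip.job_done()); rep()"
```

```text
the job is handed in; nothing more can be done
None
the job is handed in; nothing more can be done
```

I handed the job in at about 32.4 s. The orange cup is nested in the blue cup on the tray. The cap was pressed about 8 mm, turned about 84° counter-clockwise while pressed, and lifted off, and the gripper is still holding it.

**Last checks**
- **Cups:** both stand upright. The two-view fit put the orange cup's origin at 31.7 mm; 29 mm is expected when fully nested. The same fit read 1.8 mm high on the loose cup, so this agrees within its error.
- **Cap:** it is held about 80 mm above its seat by the arm's own reading (tool z 215.4 against 135.6 when I gripped it). The tool leans about 1.4°, it had settled, and the force was near zero.
- **Cap height check:** the camera fit of the held cap was poor because the fingers cover part of it. It agreed roughly with the cap's sideways position but is no real check on its height.
- **Bystanders:** the jar, tin, soap and pink cup look unmoved in the top view.

**What went wrong along the way**
- **Fingertips:** in the pictures they stood about 36–49 mm above the reported tool point, so the first close on the orange cup was above it and gripped nothing. I corrected the height from the images.
- **Tool tilt:** the tool slowly tilted during the moves, up to about 8°. I worked it back to about 1.5° before gripping the cap.
- **Forces:** the wrist force briefly reached about 24 N when seating the cup and 46 N when bottoming the cap.

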